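# Stack lens spacers on the arbor

## Robot

A 6-joint arm with a two-finger parallel gripper is mounted at the origin on the work surface. World frame = base frame: x ahead of the robot, y to its left, z up, the work surface at z = 0. Lengths are in m, angles in rad, forces in N, time in s.
With the tool pointing down it reaches from about 0.3 to 0.75 m from the base axis. Payload 8.5 kg.
Tool frame: the origin (TCP) lies midway between the tips of the shut fingers; the grasp point (between the pads) lies 19 mm behind it; z points along the fingers, y is the direction in which the jaws open and shut (so a half turn about z gives the same grasp; the last joint's range is limited). The gripper opens to 88 mm and grips with 3 to 60 N. Pads are 18 mm wide; open, the fingers measure 123 mm over their backs; the gripper's body (75 mm by 187 mm) begins 45 mm behind the grasp point.
Start: joints at [-1.517, 0.381, 1.297, -0, 1.464, -0.215], TCP at [0.146, -0.53, 0.204] pointing down, gripper open.
Joint ranges: [-3.11, 3.11], [-0.89, 2.33], [0.22, 2.48], [-1.42, 4.56], [0.17, 2.85], [-2.88, 2.88]. Speed limits (rad/s): [2.39, 2.39, 3.14, 3.14, 3.14, 3.14].

## Interface

Orientations are given as a unit quaternion [x, y, z, w].
In Python, from rig import robot, cams gives the robot as it stands.
- The arm moves only by the tool apply_moves, never from a script. Its argument "increments" is one flat list of numbers, 7 for each row, row after row: the closure, from 0 (fully open) to 1 (shut), then the shift along the tool's x, y, z each as a share of 12 cm, from -1 to 1, then the turn, a rotation vector about the tool's x, y, z each as a share of pi/2 rad, from -1 to 1. A call has 1 to 8 rows; each row is the pose to reach, as a shift and turn from the pose commanded when the call began, along the tool's axes at that moment; what a row does not reach only later rows make up. A row lasts 1/10 s, in which the tool goes at most 50 mm and 8.59 degrees, less where a joint would pass 70% of its speed; a pose out of reach is approached as far as the arm can. A call with a number of a shift or a turn outside -1 to 1 is refused whole. A call with a gripper value outside its range is refused whole. The fingers move at their own pace and stop on an object; the grip force is fixed at half the most. Time passes only in rows, so rows that repeat a pose let the fingers close. It gives the time, the measured TCP pose, the force and the opening at its end, in the units of the state.
- robot.get_state(): the state, without advancing time (a new reading comes with each control period).
- cams.grab_frame(name): name is "scene" or "top" or "wrist"; returns (picture, depth): 384x512x3 uint8, red, green, blue; 384x512 float32, m along the optical axis (not along the pixel's ray), 0 where there is no reading.
- cams.get_calibration(name): a dict with "vertical_fov" (degrees; the focal length in pixels is half the picture's height over the tangent of half this angle, whatever the lens; pixels are square), "cx", "cy" (the principal point, pixels), "camera_from_world" (4x4, takes a point from world to camera coordinates); the wrist camera has in their place "tool_from_camera" (4x4, takes a point from camera to tool coordinates, whose origin is the TCP and whose axes are the flange's). Camera axes: x right, y down, z forward; pixel columns grow to the right and rows downward; lengths in m; the calibration is good to about 2 mm. The wrist camera is an equidistant fisheye: a pixel r from the principal point sees the ray r / f radians off the axis. A picture is of the moment at which its call begins: read the wrist's pose just before it. get_calibration takes no time and is no camera call.
- robot.close_job(): hands the job in, once; it reports no verdict.
The state is a dict: "time_s": time; "q": joint angles; "joint_velocities": joint speeds; "joint_efforts": joint torques, N m; "tcp_pos": TCP position; "tcp_rot": TCP orientation; "wrist_force": force on the tool from outside, world axes, zero at the start; "ft_torque": the same for the moment, N m; "width": finger opening in m.
Only numpy, scipy, OpenCV 4.12 (cv2) and the standard library are available. Lean on these libraries where they do the work, as an engineer would, in place of code of your own. Each camera call takes 0.05 s, during which the arm holds its last target. There are 200 camera calls.

## Task

Thread the three aluminium lens spacers onto the upright arbor of the assembly jig in order of size, the largest first at the bottom and the smallest on top, each one pushed down past the arbor's sprung balls until it is fully home before the next goes on. The arbor may be clamped anywhere in its slot, so feel for it and work gently: never lean hard on the jig. Leave the finished stack standing free and everything else on the table where it is.

Things in the scene. Friction and masses are not known exactly. Their poses are not given: they have to be found in the camera images.
- jig: Fixed dark steel base plate of the assembly jig, 125 mm (x) by 85 mm (y), 12 mm thick; origin at the centre of its underside on the table, z up. A slot runs along its x axis from the centre towards +x; in it stands the upright arbor, a steel post of 18 mm diameter. Plate and arbor may together take at most 50 N of contact force, impacts included: touch down slower than 10 mm/s.
- seat (a point): Centre of the base plate's top face, 12 mm above the table, where the largest spacer rests. NOT the arbor's place: the arbor is clamped on the slot's centre line (plate y = 0) anywhere from 4 to 28 mm from this point towards the plate's +x. Where is not measured; find it by feel (touch its side) or by eye. It does not yield when pushed.
- tip_level (a point): A point 60 mm straight above point seat, at the height of the arbor's flat tip (72 mm above the table); the tip itself lies 4 to 28 mm away towards the plate's +x. The tip has only a 1 mm chamfer.
- ball_level (a point): A point 50.5 mm straight above point seat, at the height of two sprung steel balls that stick out 2.2 mm from the arbor towards the plate's +y and -y. A spacer rests on them until it is pushed down past with roughly 2 to 9 N; below them it slides freely.
- ring_large: Loose plain aluminium lens spacer (flat ring), 62 mm outside diameter, 20 mm bore (1 mm clearance all round on the arbor), 15 mm thick, lying flat on the table; origin at the centre of its underside, z along its axis.
- ring_medium: Loose plain aluminium lens spacer (flat ring), 50 mm outside diameter, 20 mm bore (1 mm clearance all round on the arbor), 15 mm thick, lying flat on the table; origin at the centre of its underside, z along its axis.
- ring_small: Loose plain aluminium lens spacer (flat ring), 38 mm outside diameter, 20 mm bore (1 mm clearance all round on the arbor), 15 mm thick, lying flat on the table; origin at the centre of its underside, z along its axis.
- barrel: Bystander, not to be disturbed: short black lens barrel, 42 mm diameter, 32 mm high; origin at its underside.
- battery: Bystander, not to be disturbed: flat blue battery block, 58 x 36 x 11 mm, lying flat; origin at its underside.
- spool: Bystander, not to be disturbed: spool of solder with green flanges, 54 mm diameter, 40 mm high; origin at its underside.
- driver: Bystander, not to be disturbed: screwdriver lying on the table, 170 mm long; origin at its underside.
There are look-alikes about, which are no part of the job. What is shaped like the ring_large but black, green or yellow is not meant.

How it is judged:
On the way, in this order (a step that is already met when the one before it is completed fails the run):
1. the largest spacer is fully home on the base plate, round the arbor (x of ring_large in the frame of jig between 0 and 0.032 m and y of ring_large in the frame of jig between -0.005 and 0.005 m and z of ring_large in the frame of jig between 0.01 and 0.0145 m and angle between ring_large's own z axis and vertical below 0.08 rad and contact force between the fingers and ring_large below 0.2 N), for 0.2 s.
2. the middle spacer is fully home on the largest (x of ring_medium in the frame of jig between 0 and 0.032 m and y of ring_medium in the frame of jig between -0.005 and 0.005 m and z of ring_medium in the frame of jig between 0.025 and 0.0295 m and angle between ring_medium's own z axis and vertical below 0.08 rad and contact force between the fingers and ring_medium below 0.2 N), for 0.2 s.
3. the smallest spacer is fully home on the middle one (x of ring_small in the frame of jig between 0 and 0.032 m and y of ring_small in the frame of jig between -0.005 and 0.005 m and z of ring_small in the frame of jig between 0.04 and 0.0445 m and angle between ring_small's own z axis and vertical below 0.08 rad and contact force between the fingers and ring_small below 0.2 N), for 0.2 s.
At the end, for the whole second after the job is handed in: All three spacers round the arbor, flat (0.08 rad), at rest: largest on the base plate, middle one on it, smallest on top; undersides within -2/+2.5 mm of home (0, 15, 30 mm above the plate), centres 0 to 32 mm along x and within 5 mm in y of the plate's centre (as far as the slot allows) (x of ring_large in the frame of jig between 0 and 0.032 m and y of ring_large in the frame of jig between -0.005 and 0.005 m and z of ring_large in the frame of jig between 0.01 and 0.0145 m and angle between each of ring_large, ring_medium, ring_small's own z axis and vertical below 0.08 rad and linear speed of each of ring_large, ring_medium, ring_small below 0.02 m/s and x of ring_medium in the frame of jig between 0 and 0.032 m and y of ring_medium in the frame of jig between -0.005 and 0.005 m and z of ring_medium in the frame of jig between 0.025 and 0.0295 m and x of ring_small in the frame of jig between 0 and 0.032 m and y of ring_small in the frame of jig between -0.005 and 0.005 m and z of ring_small in the frame of jig between 0.04 and 0.0445 m); the robot touches nothing.
It fails at once if the jig (base plate or arbor) is pressed with more than 50 N (contact force between jig and anything else above 50 N).
It fails at once if a bystander is shifted by more than 30 mm (distance of any of barrel, battery, spool, driver from where it was at the start of the episode above 0.03 m).
It also fails if it takes over 72 s, if anything falls off the work surface, if the arm or the gripper's body presses on something with over 40 N, if the wrist force passes 120 N, or if a joint passes its speed limit or range.

## Working session

There is one attempt and no reset: what is moved stays moved. The work goes in short steps, Python scripts to look and compute and a tool call to move; the robot and the scene stay as the last step left them, time stands still between calls to the robot, and variables do not carry over. Pictures are saved under pics/ and viewed, about 8 in all and at most 12, crops included, and the job is handed in when it is done.

Besides the shell and the picture viewer there is one more tool, called after ">>>" as a command line: name --argument value ..., lists and objects as JSON in quotes. apply_moves: Moves the arm, as the interface text tells. Shift numbers are shares of 12 cm and turn numbers shares of pi/2 rad, none past 1 either way. Its arguments: {"type":"object","properties":{"increments":{"type":"array"}},"required":["increments"]}

```bash
ls; mkdir -p pics
python3 - <<'E'
from rig import robot,cams
import cv2,numpy as np
print(robot.get_state())
for n in("scene","top"):
    p,d=cams.grab_frame(n); cv2.imwrite(f"pics/{n}0.png",p[:,:,::-1]); np.save(f"pics/{n}0.npy",d); np.save(f"pics/{n}0rgb.npy",p)
    print(n,cams.get_calibration(n))
print(cams.get_calibration("wrist"))
a=cv2.imread("pics/top0.png");cv2.imwrite("pics/top0b.png",cv2.resize(a,(800,600)))
E
```

```text
pics
{'time_s': 0.0, 'q': array([-1.51728989e+00,  3.81209563e-01,  1.29825328e+00, -4.46774673e-05,
        1.46356011e+00, -2.15303176e-01]), 'joint_velocities': array([ 3.56818068e-05, -5.47308924e-04, -1.17261555e-03,  1.54522486e-03,
        1.32116510e-03, -3.02094568e-04]), 'joint_efforts': array([ 2.19593094e-04, -4.37936854e+01, -2.24559134e+01,  7.13642850e-02,
        3.50987236e-02, -6.90380489e-05]), 'tcp_pos': array([ 0.14603722, -0.5299252 ,  0.20313303]), 'tcp_rot': array([ 9.90980687e-01,  1.34002862e-01,  3.56552938e-05, -7.14605495e-04]), 'wrist_force': array([ 0.75895116, -1.17387782,  0.30155534]), 'ft_torque': array([-0.02730641, -0.01775606,  0.02228274]), 'width': 0.08826235817456865}
scene {'vertical_fov': 48.740959843352826, 'cx': 259.914297255386, 'cy': 192.62476043075927, 'camera_from_world': array([[ 0.77461948,  0.63233035, -0.01108979, -0.4568865 ],
       [ 0.41454925, -0.52091912, -0.74618509, -0.14112184],
       [-0.47761236,  0.57341224, -0.66564617,  1.28079124],
       [ 0.        ,  0.        ,  0.        ,  1.        ]])}
top {'vertical_fov': 55.813073400483084, 'cx': 250.90048969460278, 'cy': 198.38746716001774, 'camera_from_world': array([[-0.02963118, -0.99951584, -0.00949142,  0.06362705],
       [-0.99404549,  0.03046249, -0.10462124,  0.54175423],
       [ 0.10485972,  0.00633485, -0.99446685,  0.99459569],
       [ 0.        ,  0.        ,  0.        ,  1.        ]])}
{'vertical_fov': 65.70646984690485, 'cx': 252.12017211862585, 'cy': 191.65828593131803, 'tool_from_camera': array([[ 4.44822169e-04, -9.50740094e-01, -3.09988833e-01,
         7.88467910e-02],
       [ 9.99999764e-01,  2.60607472e-04,  6.35674809e-04,
        -3.22444867e-04],
       [-5.23576122e-04, -3.09989042e-01,  9.50739985e-01,
        -1.79574839e-01],
       [ 0.00000000e+00,  0.00000000e+00,  0.00000000e+00,
         1.00000000e+00]])}
```

View pics/top0b.png

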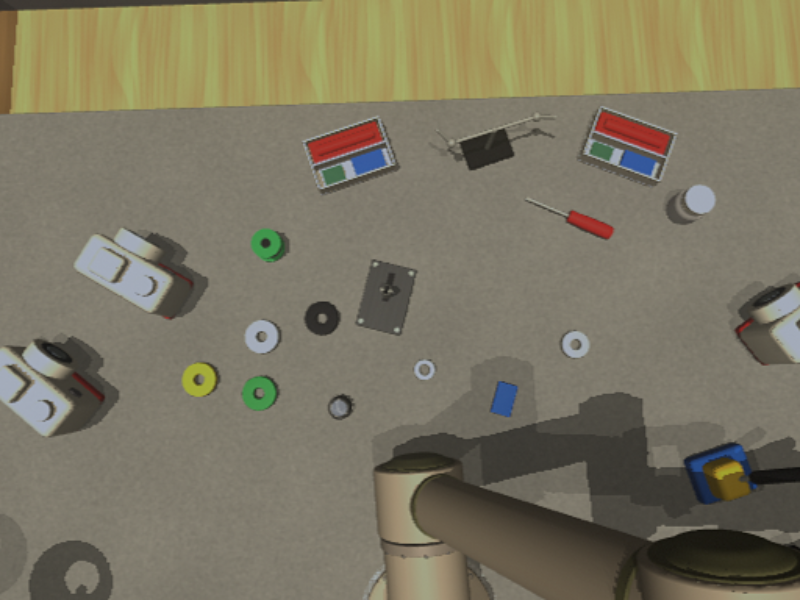

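Top view (800×600): candidates for the rings are bare-metal ones at (262,336) large, (575,344) medium and (425,369) small. The look-alikes are black (322,318), yellow (199,379) and green (260,392). The jig is at (387,297). Next I measure positions and enlarge one crop to confirm.

```bash
cat > h.py <<'E'
import numpy as np,cv2
from rig import robot,cams
from scipy.spatial.transform import Rotation as R
def topproj(P,c=None):
    c=c or cams.get_calibration("top"); T=c["camera_from_world"]; f=192/np.tan(np.radians(c["vertical_fov"]/2))
    q=np.atleast_2d(P)@T[:3,:3].T+T[:3,3]; return np.c_[c["cx"]+f*q[:,0]/q[:,2],c["cy"]+f*q[:,1]/q[:,2]]
def back(name,uv,z):
    "pixels -> world points on the plane at height z (scene/top)"
    c=cams.get_calibration(name);T=c["camera_from_world"]; f=192/np.tan(np.radians(c["vertical_fov"]/2))
    uv=np.atleast_2d(uv); d=np.c_[(uv[:,0]-c["cx"])/f,(uv[:,1]-c["cy"])/f,np.ones(len(uv))]@T[:3,:3]
    o=-T[:3,:3].T@T[:3,3]; return o+d*((z-o[2])/d[:,2])[:,None]
def wback(uv,z,s):
    "wrist fisheye pixels -> world on plane z, state s"
    c=cams.get_calibration("wrist"); f=192/np.tan(np.radians(c["vertical_fov"]/2))
    uv=np.atleast_2d(uv).astype(float); x=uv-[c["cx"],c["cy"]]; r=np.linalg.norm(x,axis=1); t=r/f
    d=np.c_[x/np.maximum(r,1e-9)[:,None]*np.sin(t)[:,None],np.cos(t)]
    Q=R.from_quat(s["tcp_rot"]).as_matrix(); T=c["tool_from_camera"]
    o=s["tcp_pos"]+Q@T[:3,3]; d=d@(Q@T[:3,:3]).T
    return o+d*((z-o[2])/d[:,2])[:,None]
def shift(s,P):
    "world displacement to P in tool axes, shares of 12 cm"
    return R.from_quat(s["tcp_rot"]).inv().apply(np.array(P)-s["tcp_pos"])/.12
E
python3 - <<'E'
from h import *
p=np.load("pics/top0rgb.npy"); d=np.load("pics/top0.npy")
g=p.min(axis=2); hsv=cv2.cvtColor(p,cv2.COLOR_RGB2HSV)
for n,(u,v) in dict(L=(262,336),M=(575,344),S=(425,369)).items():
    u*=.64;v*=.64; m=np.zeros(g.shape,np.uint8); y0,x0=int(v)-16,int(u)-16
    w=(g[y0:y0+32,x0:x0+32]>150).astype(np.uint8)
    cs,_=cv2.findContours(w,cv2.RETR_EXTERNAL,cv2.CHAIN_APPROX_NONE); c=max(cs,key=cv2.contourArea)
    (a,b),r=cv2.minEnclosingCircle(c); mom=cv2.moments(c); cen=(mom["m10"]/mom["m00"]+x0,mom["m01"]/mom["m00"]+y0)
    print(n,cen,r,back("top",cen,.015)[0], "diam",2*np.sqrt(cv2.contourArea(c)/np.pi)*d[int(v),int(u)]/362)
# jig
w=(g<75).astype(np.uint8); print(g[185:195,235:245].mean(), g[170,270:280])
w[:, :225]=0; w[:,272:]=0; w[:160]=0; w[220:]=0
cs,_=cv2.findContours(w,cv2.RETR_EXTERNAL,cv2.CHAIN_APPROX_NONE); c=max(cs,key=cv2.contourArea); rr=cv2.minAreaRect(c)
P=back("top",cv2.boxPoints(rr),.012);print(rr,P,P.mean(0),np.linalg.norm(np.diff(P,axis=0),axis=1))
a=cv2.imread("pics/top0.png")[150:280,115:395]; cv2.imwrite("pics/crop1.png",cv2.resize(a,None,fx=2.85,fy=2.85,interpolation=cv2.INTER_CUBIC))
E
```

```text
L (166.59847244953627, 215.01254773595198) 10.355426788330078 [0.50456209 0.28921913 0.015     ] diam 0.05708081256211263
M (368.31287297527706, 220.09121909633419) 8.38330364227295 [ 0.47285375 -0.28343345  0.015     ] diam 0.045444122906758457
S (271.17247097844114, 236.34494195688225) 6.185710430145264 [ 0.43522165 -0.00674684  0.015     ] diam 0.03244735975082836
74.69 [111 111 109 110 109 110 110 112 113 112]
((247.11766052246094, 190.02940368652344), (29.34680938720703, 43.17133712768555), 14.03624439239502) [[ 5.21256850e-01  1.14706632e-01  1.20000000e-02]
 [ 6.42020467e-01  8.15700462e-02  1.20000000e-02]
 [ 6.18554968e-01 -1.45561686e-04  1.20000000e-02]
 [ 4.98407072e-01  3.38641860e-02  1.20000000e-02]] [0.57005984 0.05749883 0.012     ] [0.12522733 0.08501806 0.12486865]
```

View pics/crop1.png

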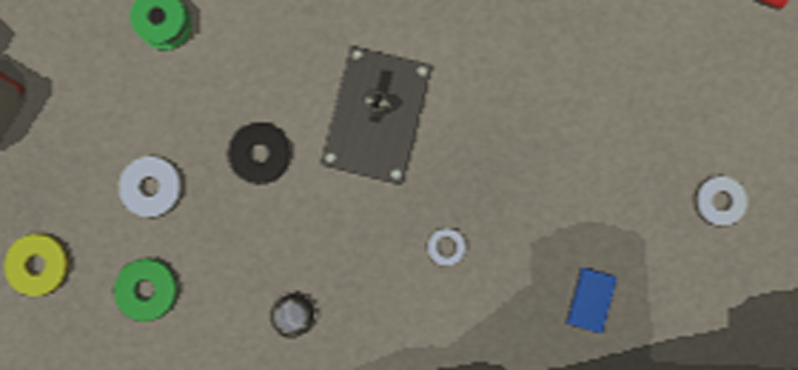

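View pics/scene0.png

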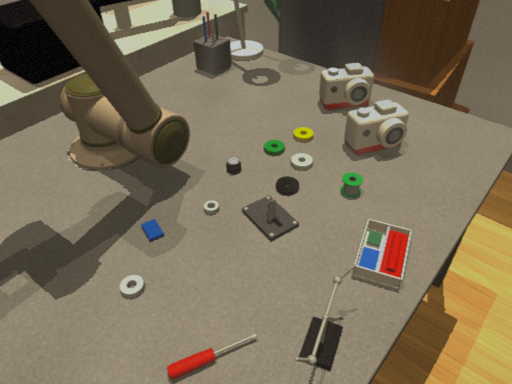

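The crop confirms the three bare-metal rings: large at (150,186), medium at (722,200), small at (447,247). The slot runs from the plate centre towards the far edge (up), and the arbor tip is at about (378,101). The plate yaw is about −15.5°. In the scene view, the jig is at (270,215).

Run:
```python
from h import *
p=np.load("pics/top0rgb.npy"); d=np.load("pics/top0.npy")
tip=back("top",(115+378/2.85,150+101/2.85),.072)[0]; print(tip)
T=cams.get_calibration("top"); 
c=np.array([.57006,.0575]); ax=np.array([.1206,-.0335]);ax/=np.linalg.norm(ax); ay=np.array([-ax[1],ax[0]])
print("yaw",np.degrees(np.arctan2(ax[1],ax[0])),"plate xy of tip",ax@(tip[:2]-c),ay@(tip[:2]-c))
print(c+ax*.004,c+ax*.028)
# depth points above 65mm
f=362.6;v,u=np.mgrid[165:215,230:270]; z=d[165:215,230:270]; M=T["camera_from_world"]
P=np.c_[((u-T["cx"])/f*z).ravel(),((v-T["cy"])/f*z).ravel(),z.ravel()]
W=(P-M[:3,3])@M[:3,:3]; k=(W[:,2]>.06); print(W[k].mean(0),k.sum())
s=robot.get_state(); print(shift(s,[*W[k].mean(0)[:2],.102]) if k.any() else "", s["time_s"])
```

```text
[0.5744439  0.05481774 0.072     ]
yaw -15.52411099675426 plate xy of tip 0.004941852908367087 -0.001411084208943081
[0.57391407 0.05642942] [0.5970385  0.05000597]
[0.5414213  0.05456407 0.30436857] 29
[ 4.47002142 -3.8201854   0.84919168] 0.1
```

>>> apply_moves --increments '[0,0.95,-0.75,0,0,0,0,0,0.95,-0.75,0,0,0,0,0,0.95,-0.75,0,0,0,0,0,0.95,-0.75,0,0,0,0]'

```text
time_s: 0.5
tcp_pos: [0.2342, -0.4093, 0.2039]
tcp_rot: [0.991, 0.136, 0.0, -0.001]
wrist_force: [-1.0, 0.3, -0.4]
width: 0.0881
```

>>> apply_moves --increments '[0,0.95,-0.75,0,0,0,0,0,0.95,-0.75,0,0,0,0,0,0.95,-0.75,0,0,0,0,0,0.95,-0.75,0,0,0,0]'

```text
time_s: 0.9
tcp_pos: [0.3198, -0.293, 0.2038]
tcp_rot: [0.991, 0.136, 0.0, -0.0]
wrist_force: [0.0, -1.2, -0.8]
width: 0.088
```

>>> apply_moves --increments '[0,0.95,-0.75,0,0,0,0,0,0.95,-0.75,0,0,0,0,0,0.95,-0.75,0,0,0,0,0,0.95,-0.75,0,0,0,0]'

```text
time_s: 1.3
tcp_pos: [0.4058, -0.1766, 0.2036]
tcp_rot: [0.991, 0.136, 0.0, -0.0]
wrist_force: [-0.4, -0.7, 1.6]
width: 0.0881
```

>>> apply_moves --increments '[0,0.95,-0.75,0,0,0,0,0,0.95,-0.75,0,0,0,0,0,0.95,-0.75,0,0,0,0,0,0.95,-0.75,0,0,0,0]'

```text
time_s: 1.7
tcp_pos: [0.492, -0.0604, 0.2033]
tcp_rot: [0.991, 0.136, 0.0, -0.0]
wrist_force: [-0.3, -1.4, 0.6]
width: 0.0879
```

>>> apply_moves --increments '[0,0.95,-0.75,0,0,0,0,0,0.95,-0.75,0,0,0,0,0,0.95,-0.75,0.2,0,0,0,0,0.95,-0.75,0.5,0,0,0,0,0.95,-0.75,0.83,0,0,0,0,0.95,-0.75,0.83,0,0,0,0,0.95,-0.75,0.83,0,0,0]'

```text
time_s: 2.4
tcp_pos: [0.5766, 0.0531, 0.1048]
tcp_rot: [0.991, 0.133, -0.0, 0.0]
wrist_force: [0.8, -0.5, 0.5]
width: 0.0881
```

Run:
```python
from h import *
s=robot.get_state(); p,d=cams.grab_frame("wrist"); np.savez("pics/w1.npz",p=p,d=d); cv2.imwrite("pics/w1.png",cv2.resize(p[:,:,::-1],None,fx=1.5,fy=1.5))
print(s["time_s"],s["tcp_pos"],s["tcp_rot"],s["wrist_force"])
```

```text
2.4 [0.57656097 0.05314511 0.10483531] [ 9.91096554e-01  1.33145009e-01 -1.02257237e-04  1.28773861e-04] [ 0.7713834  -0.53781256  0.49542205]
```

View pics/w1.png

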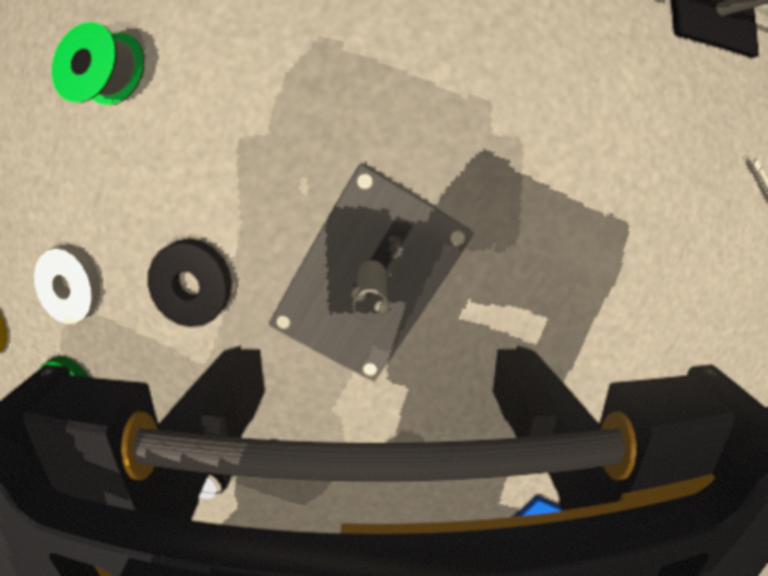

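The wrist view shows the jig plate in the centre, the arbor tip with its bright rim at about (370,298) (×1.5 scale), and the fingers at (255,360) and (500,360). I'll fit the tip from depth and edges.

```bash
cat >> h.py <<'E'
def wcloud(d,s):
    c=cams.get_calibration("wrist"); f=192/np.tan(np.radians(c["vertical_fov"]/2))
    v,u=np.mgrid[0:384,0:512]; x=np.dstack([u-c["cx"],v-c["cy"]]); r=np.linalg.norm(x,axis=2)+1e-9; t=r/f
    D=np.dstack([x/r[...,None]*np.tan(t)[...,None],np.ones_like(r)])*d[...,None]
    T=c["tool_from_camera"]; Q=R.from_quat(s["tcp_rot"]).as_matrix()
    W=(D@T[:3,:3].T+T[:3,3])@Q.T+s["tcp_pos"]; W[d<=0]=np.nan; return W
E
python3 - <<'E'
from h import *
s=robot.get_state(); z=np.load("pics/w1.npz");p,d=z["p"],z["d"]
s["tcp_pos"]=np.array([0.57656097,0.05314511,0.10483531])
W=wcloud(d,s); 
h=W[...,2]; k=np.zeros(h.shape,bool); k[160:225,220:275]=True
m=k&(h>.055)&(h<.09); print(m.sum(), np.nanpercentile(h[m],[5,25,50,75,95]))
t=k&(h>np.nanpercentile(h[m],90)-.003)&(h<.09); v,u=np.nonzero(t); print(len(u),u.mean(),v.mean(),(u.min(),u.max(),v.min(),v.max()),W[t].mean(0))
print("plate z",np.nanmedian(h[190:200,200:210]), h[60,250])
c=(u.mean(),v.mean()); print(wback(c,.072,s))
# circle fit
cc=cv2.findContours(t.astype(np.uint8),0,1)[0]; cc=max(cc,key=len); print(cv2.minEnclosingCircle(cc),cv2.fitEllipse(cc))
a=p[150:230,205:285,::-1]; cv2.imwrite("pics/w1c.png",cv2.resize(a,None,fx=7,fy=7,interpolation=cv2.INTER_CUBIC))
E
```

```text
309 [0.05724936 0.06257861 0.06444124 0.06913852 0.07049298]
108 247.08333333333334 199.4814814814815 (np.int64(236), np.int64(258), np.int64(191), np.int64(214)) [0.57792155 0.05766584 0.06953466]
plate z 0.01041741835645213 -0.0014868276405510805
[[0.57881349 0.05786685 0.072     ]]
((246.63333129882812, 202.74000549316406), 11.757168769836426) ((246.75218200683594, 203.23916625976562), (21.72136878967285, 22.091337203979492), 92.54400634765625)
```

View pics/w1c.png

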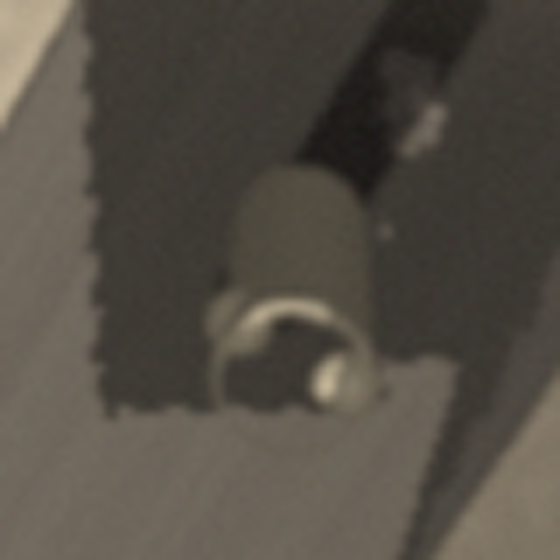

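>>> apply_moves --increments '[0,-0.02,-0.69,0,0,0,0,0,-0.02,-0.69,0,0,0,0]'

```text
time_s: 2.65
tcp_pos: [0.5525, 0.1346, 0.1067]
tcp_rot: [0.991, 0.133, 0.002, 0.0]
wrist_force: [-0.2, 0.1, -0.3]
width: 0.088
```

>>> apply_moves --increments '[0,-0.02,-0.69,0,0,0,0,0,-0.02,-0.69,0,0,0,0]'

```text
time_s: 2.85
tcp_pos: [0.5278, 0.2151, 0.1069]
tcp_rot: [0.991, 0.134, 0.002, -0.0]
wrist_force: [-0.4, 0.3, 1.4]
width: 0.0878
```

>>> apply_moves --increments '[0,-0.02,-0.69,0.2,0,0,0,0,-0.02,-0.69,0.48,0,0,0,0,-0.02,-0.69,0.48,0,0,0,0,-0.02,-0.69,0.48,0,0,0]'

```text
time_s: 3.25
tcp_pos: [0.5039, 0.2925, 0.0477]
tcp_rot: [0.991, 0.134, 0.001, 0.0]
wrist_force: [0.3, -1.4, 0.6]
width: 0.0882
```

```bash
cat >> h.py <<'E'
ARB=dict(tcp_pos=np.array([0.57656097,0.05314511,0.10483531]),tcp_rot=np.array([9.91096554e-01,1.33145009e-01,-1.02257237e-04,1.28773861e-04]))
TIP=wback((246.8,203.4),.072,ARB)[0]
def look(tag,z,guess):
    "wrist look, bright ring at height z nearest the world guess -> centre, shift"
    s=robot.get_state(); p,d=cams.grab_frame("wrist"); np.savez(f"pics/{tag}.npz",p=p,d=d); cv2.imwrite(f"pics/{tag}.png",cv2.resize(p[:,:,::-1],None,fx=1.5,fy=1.5))
    W=wcloud(d,s); near=np.hypot(W[...,0]-guess[0],W[...,1]-guess[1])<.045
    m=(near&(p.min(axis=2)>165)&(W[...,2]>z-.006)&(W[...,2]<z+.006)).astype(np.uint8)
    c=max(cv2.findContours(m,0,1)[0],key=cv2.contourArea); hull=wback(cv2.convexHull(c)[:,0,:],z,s)
    e=cv2.fitEllipse((hull[:,:2]*1e4).astype(np.float32)); C=np.array([e[0][0],e[0][1]])/1e4
    print("t",s["time_s"],"tcp",s["tcp_pos"],s["tcp_rot"],"F",s["wrist_force"]); print("ring",C,"diam mm",np.array(e[1])/10,"shift",shift(s,[*C,s["tcp_pos"][2]]))
    return s,p,d,C
E
python3 - <<'E'
from h import *
print(TIP); look("w2",.015,(.5046,.2892))
E
```

```text
[0.57561256 0.05726589 0.072     ]
t 3.25 tcp [0.50389173 0.29253553 0.04768459] [9.90923230e-01 1.34427404e-01 6.51968125e-04 2.08321166e-05] F [ 0.30709491 -1.36502955  0.63358612]
ring [0.47998789 0.28165229] diam mm [10.22034531 29.67011108] shift [-0.21616122  0.0343464  -0.00027065]
```

View pics/w2.png

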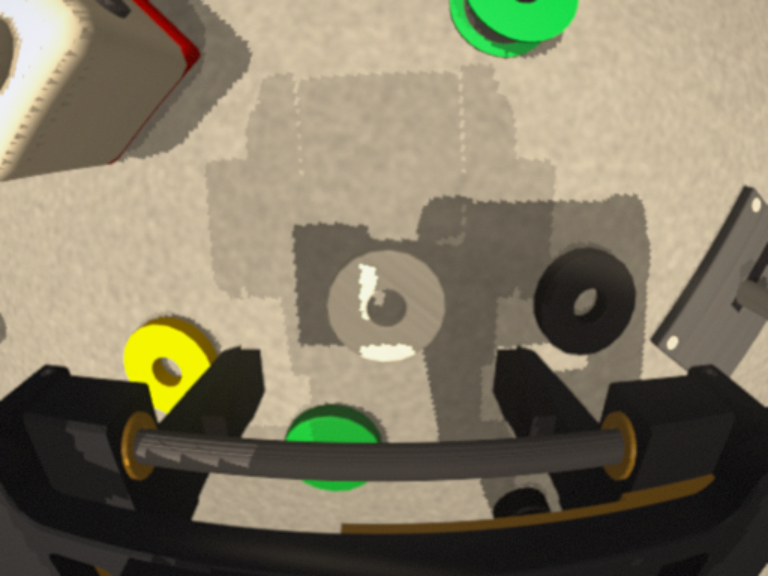

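The large ring is centred near (387,305) (×1.5 scale), half in the gripper's shadow, so I'll segment it by depth instead of brightness.

```bash
python3 - <<'E'
s=open("h.py").read()
s=s.replace("(near&(p.min(axis=2)>165)&(W[...,2]>z-.006)&(W[...,2]<z+.006))","(near&(W[...,2]>z-.0065)&(W[...,2]<z+.006))")
open("h.py","w").write(s)
E
python3 - <<'E'
from h import *
s,p,d,C=look("w3",.015,(.5046,.2892))
print(wback((258,203.7),.015,s), shift(s,wback((258,203.7),.015,s)[0]))
W=wcloud(d,s); print(W[200:210:3,225:295:6,2].round(4))
E
```

```text
t 3.3 tcp [0.50472263 0.29196376 0.04846619] [ 9.91006898e-01  1.33802477e-01  1.48814689e-03 -1.00278312e-04] F [ 0.13698015  0.25706132 -0.63112126]
ring [0.50434209 0.28892869] diam mm [59.94559937 61.99073486] shift [-9.76508527e-03  2.35456940e-02 -2.43675899e-05]
[[0.50567492 0.28773993 0.015     ]] [-0.00251315  0.03598722  0.27888589]
[[ 0.0132  0.0138  0.0134  0.0129 -0.0018 -0.0012 -0.002  -0.0014  0.0126
   0.0139  0.014   0.0146]
 [ 0.0135  0.0134  0.0139  0.0123 -0.0001 -0.0017 -0.0018 -0.0001  0.0132
   0.0139  0.014   0.0135]
 [ 0.0135  0.014   0.0148  0.0132 -0.0021 -0.0015 -0.0025  0.0016  0.0143
   0.0137  0.0135  0.0142]
 [ 0.0136  0.0137  0.013   0.0131 -0.0017 -0.0005 -0.002   0.0078  0.0141
   0.0135  0.014   0.0136]]
```

>>> apply_moves --increments '[0,-0.005,0.03,0.0,0,0,0,0,-0.005,0.03,0.2,0,0,0,0,-0.005,0.03,0.36,0,0,0,0,-0.005,0.03,0.36,0,0,0,1,-0.005,0.03,0.36,0,0,0,1,-0.005,0.03,0.36,0,0,0,1,-0.005,0.03,0.36,0,0,0,1,-0.005,0.03,0.36,0,0,0]'

```text
time_s: 4.15
tcp_pos: [0.5039, 0.289, 0.0041]
tcp_rot: [0.991, 0.134, 0.001, -0.0]
wrist_force: [-1.0, -0.1, -0.0]
width: 0.0588
```

Run:
```python
from h import *
s=robot.get_state();print(s["tcp_pos"],s["width"],s["wrist_force"])
```

```text
[0.50389299 0.28900832 0.00408642] 0.058765109477092785 [-0.96581877 -0.12780678 -0.03183603]
```

Width reads 58.8 mm on a 62 mm ring. I'll lift and check the grasp by eye.

>>> apply_moves --increments '[1,0,0,0,0,0,0,1,0,0,-0.3,0,0,0,1,0,0,-0.7,0,0,0,1,0,0,-0.9,0,0,0,1,0,0,-0.9,0,0,0,1,0,0,-0.9,0,0,0]'

```text
time_s: 4.75
tcp_pos: [0.5032, 0.2889, 0.111]
tcp_rot: [0.991, 0.134, -0.0, 0.0]
wrist_force: [0.5, 0.4, -0.7]
width: 0.01
```

Run:
```python
from h import *
s=robot.get_state();print(s["tcp_pos"],s["tcp_rot"],s["width"],s["wrist_force"])
p,d=cams.grab_frame("wrist");np.savez("pics/w4.npz",p=p,d=d);cv2.imwrite("pics/w4.png",cv2.resize(p[130:330,130:380,::-1],None,fx=3,fy=3,interpolation=cv2.INTER_CUBIC))
W=wcloud(d,s)-s["tcp_pos"]; Q=R.from_quat(s["tcp_rot"]).as_matrix(); V=W@Q
np.save("pics/V4.npy",V)
print(V[180:290:6,190:320:10,2].round(3))
```

```text
[0.50321921 0.28887631 0.11095512] [ 9.90972711e-01  1.34063647e-01 -1.56187855e-04  2.96675456e-05] 0.009962540744302707 [ 0.47764429  0.43874355 -0.65224608]
[[ 0.112  0.113  0.113  0.111  0.098  0.097  0.113  0.113  0.098  0.097
   0.113  0.111  0.112]
 [ 0.113  0.113  0.113  0.114  0.098  0.097  0.111  0.102  0.097  0.098
   0.112  0.112  0.113]
 [ 0.113  0.112  0.113  0.112  0.098  0.097  0.097  0.098  0.098  0.097
   0.112  0.112  0.113]
 [ 0.112  0.112  0.114  0.112  0.097  0.097  0.098  0.098  0.097  0.112
   0.112  0.113  0.114]
 [ 0.112  0.113  0.111  0.113  0.113  0.099  0.097  0.098  0.098  0.111
   0.113  0.111  0.112]
 [ 0.113  0.112  0.112  0.112  0.112  0.113  0.113  0.112  0.113  0.111
   0.112  0.112  0.112]
 [ 0.112  0.113  0.111  0.113  0.112  0.112  0.111  0.113  0.112  0.112
   0.114  0.112  0.112]
 [ 0.112  0.113  0.112  0.112  0.112  0.111  0.113  0.112  0.113  0.112
   0.112  0.112  0.112]
 [ 0.113  0.113  0.113  0.112  0.112  0.113  0.113  0.113  0.113  0.112
   0.112  0.112  0.112]
 [ 0.112  0.112  0.113  0.112 -0.033 -0.034  0.114  0.112 -0.034 -0.036
   0
[... 184 characters left out ...]
051
  -0.051  0.112  0.112]
 [ 0.111  0.098  0.098 -0.057 -0.053 -0.055  0.113  0.112 -0.054 -0.056
  -0.057  0.112  0.111]
 [ 0.112  0.098 -0.062 -0.063 -0.06  -0.056  0.098  0.114 -0.06  -0.059
  -0.062  0.113  0.113]
 [-0.105 -0.105 -0.105    nan -0.065 -0.056  0.097  0.113 -0.065 -0.065
  -0.068 -0.106 -0.105]
 [-0.109 -0.109 -0.105 -0.072 -0.07  -0.056  0.099  0.113 -0.07  -0.071
  -0.072 -0.108 -0.109]
 [-0.112 -0.112 -0.107 -0.077 -0.074 -0.073  0.113  0.113 -0.075 -0.075
  -0.078 -0.112 -0.111]
 [-0.114 -0.115 -0.106 -0.081 -0.078 -0.075  0.114  0.112 -0.078 -0.079
  -0.081 -0.114 -0.115]
 [-0.118 -0.117 -0.111 -0.086 -0.078    nan  0.111  0.111 -0.079 -0.079
  -0.106 -0.117 -0.117]]
```

View pics/w4.png

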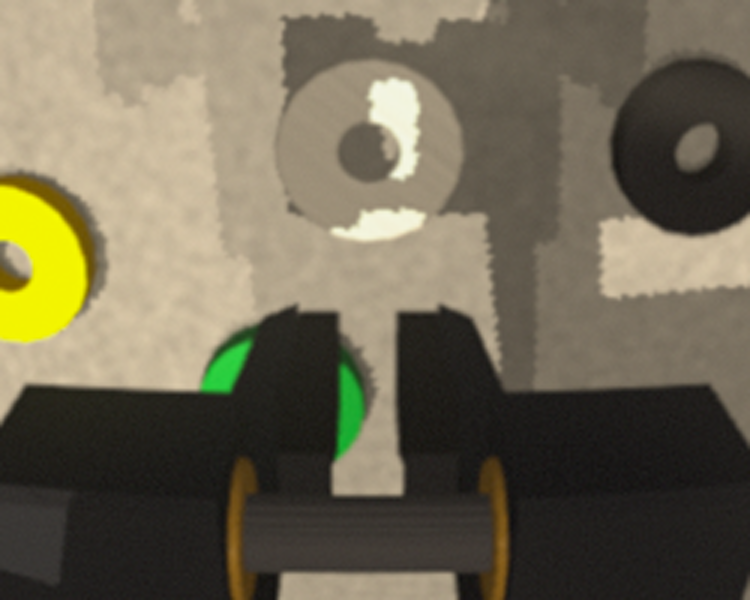

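The fingers shut over the ring without touching it. The ring is still at (370,150) in the crop, and the fingertips seem to end well above the nominal TCP. I'll measure where they really end.

Run:
```python
from h import *
V=np.load("pics/V4.npy")
for c in (235,240,244,262,270,275,280):
    col=V[225:250,c]; k=col[:,2]<.02; print(c,225+np.argmax(k),col[k][:4].round(4).tolist())
# width of visible pads in tool x / overall finger
f=(V[...,2]<0.02)&(V[...,2]>-.06)&(np.abs(V[...,1])<.05); print("finger pts x",np.nanpercentile(V[f],[1,50,99],axis=0).round(4))
s=robot.get_state(); p,d=cams.grab_frame("scene"); np.savez("pics/s1.npz",p=p,d=d)
c=cams.get_calibration("scene");T=c["camera_from_world"];ff=192/np.tan(np.radians(c["vertical_fov"]/2))
v,u=np.mgrid[0:384,0:512]; P=np.dstack([(u-c["cx"])/ff*d,(v-c["cy"])/ff*d,d]); W=(P-T[:3,3])@T[:3,:3]
V2=(W-s["tcp_pos"])@R.from_quat(s["tcp_rot"]).as_matrix()
k=(np.hypot(V2[...,0],V2[...,1])<.05)&(V2[...,2]<.06)&(d>0); print(k.sum())
print(np.sort(V2[k][:,2])[::-1][:40:3].round(4)); print(V2[k][np.argsort(-V2[k][:,2])][:8].round(4))
vv,uu=np.nonzero(k);print(uu.min(),uu.max(),vv.min(),vv.max())
y0,x0=max(vv.max()-70,0),max(int(uu.mean())-60,0)
cv2.imwrite("pics/s1.png",cv2.resize(p[y0:y0+110,x0:x0+130,::-1],None,fx=5,fy=5,interpolation=cv2.INTER_CUBIC)); print(x0,y0)
q=(np.array([s["tcp_pos"]])@T[:3,:3].T+T[:3,3])[0]; print("tcp px",c["cx"]+ff*q[0]/q[2],c["cy"]+ff*q[1]/q[2])
```

```text
235 234 [[0.0071, -0.0095, -0.034], [0.0072, -0.0095, -0.0353], [0.007, -0.0094, -0.0363], [0.0068, -0.0094, -0.037]]
240 234 [[0.0071, -0.0068, -0.0338], [0.0069, -0.0068, -0.0347], [0.0075, -0.0067, -0.0372], [0.0073, -0.0067, -0.0378]]
244 225 []
262 234 [[0.0074, 0.0051, -0.0345], [0.0061, 0.0052, -0.0331], [0.0063, 0.0051, -0.0348], [0.0056, 0.0052, -0.0345]]
270 234 [[0.0074, 0.0095, -0.0345], [0.0074, 0.0094, -0.0357], [0.0069, 0.0094, -0.0359], [0.0069, 0.0093, -0.0372]]
275 235 [[0.0055, 0.0125, -0.0319], [0.0056, 0.0123, -0.0335], [0.0072, 0.012, -0.0377], [0.0071, 0.0119, -0.0388]]
280 233 [[0.0088, 0.0147, -0.0362], [0.0081, 0.0148, -0.036], [0.0083, 0.0146, -0.0377], [0.0085, 0.0145, -0.0393]]
finger pts x [[-0.009  -0.0195 -0.0597]
 [ 0.0075 -0.0052 -0.0505]
 [ 0.0093  0.0191 -0.034 ]]
1874
[-0.037  -0.0384 -0.0402 -0.0409 -0.0412 -0.0427 -0.043  -0.0445 -0.0455
 -0.0461 -0.0467 -0.0473 -0.0489 -0.0498]
[[ 0.0081  0.0025 -0.037 ]
 [ 0.009   0.013  -0.0373]
 [-0.0017  0.0139 -0.0382]
 [ 0.0088 -0.0112 -0.0384]
 [-0.0075  0.0132 -0.0394]
 [ 0.0087 -0.0033 -0.0399]
 [ 0.008   0.0028 -0.0402]
 [-0.0094  0.0158 -0.0404]]
291 331 0 122
251 52
tcp px 302.5524760818315 130.81342870102776
```

View pics/s1.png

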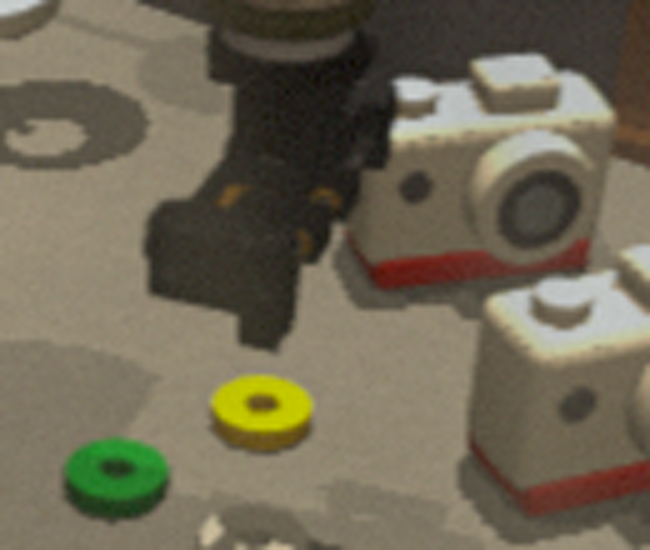

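Both cameras agree that the fingertips really end about 35 mm behind the reported TCP: wrist says −34 mm, scene says −37 mm. They also agree with the reported pose on where the table is, so I'll use tip = TCP − 35 mm along the tool. Reopening and going lower.

>>> apply_moves --increments '[0,0.01,0.004,0,0,0,0,0,0.01,0.004,0,0,0,0,0,0.01,0.004,0,0,0,0,0,0.01,0.004,0,0,0,0,0,0.01,0.004,0,0,0,0,0,0.01,0.004,0.3,0,0,0,0,0.01,0.004,0.6,0,0,0,0,0.01,0.004,0.9,0,0,0]'

```text
time_s: 5.65
tcp_pos: [0.5049, 0.2888, 0.0024]
tcp_rot: [0.991, 0.134, 0.0, -0.0]
wrist_force: [0.4, 0.6, 1.0]
width: 0.0642
```

>>> apply_moves --increments '[0,0,0,0,0,0,0,0,0,0,0,0,0,0,0,0,0,0.08,0,0,0,0,0,0,0.16,0,0,0,0,0,0,0.2,0,0,0,0,0,0,0.24,0,0,0,0,0,0,0.28,0,0,0,0,0,0,0.28,0,0,0]'

```text
time_s: 6.45
tcp_pos: [0.5046, 0.2887, -0.0308]
tcp_rot: [0.991, 0.134, -0.0, 0.0]
wrist_force: [0.7, -0.3, 0.1]
width: 0.0883
```

>>> apply_moves --increments '[1,0,0,0,0,0,0,1,0,0,0,0,0,0,1,0,0,0,0,0,0,1,0,0,0,0,0,0,1,0,0,0,0,0,0,1,0,0,0,0,0,0]'

```text
time_s: 7.05
tcp_pos: [0.505, 0.2888, -0.0301]
tcp_rot: [0.991, 0.134, 0.0, -0.0]
wrist_force: [-0.2, -0.1, 2.7]
width: 0.0615
```

The ring is gripped (width 61.5 mm). I'll lift and carry it to a point above the arbor, then look through the bore.

>>> apply_moves --increments '[1,0,0,-0.3,0,0,0,1,0,0,-0.6,0,0,0,1,0,0.1,-0.95,0,0,0,1,0.02,0.4,-0.95,0,0,0,1,0.02,0.4,-0.95,0,0,0]'

```text
time_s: 7.55
tcp_pos: [0.5213, 0.2406, 0.0847]
tcp_rot: [0.991, 0.133, 0.001, 0.0]
wrist_force: [-0.8, 0.8, -1.3]
width: 0.0616
```

>>> apply_moves --increments '[1,0.02,0.4,0,0,0,0,1,0.02,0.8,0,0,0,0,1,0.02,0.8,0,0,0,0]'

```text
time_s: 7.85
tcp_pos: [0.5488, 0.1471, 0.083]
tcp_rot: [0.991, 0.131, -0.001, 0.0]
wrist_force: [0.0, 0.3, -1.4]
width: 0.0615
```

>>> apply_moves --increments '[1,0.02,0.4,0,0,0,0,1,0.02,0.8,0.1,0,0,0,1,0.02,0.81,0.23,0,0,0,1,0.02,0.81,0.23,0,0,0,1,0.02,0.81,0.23,0,0,0]'

```text
time_s: 8.35
tcp_pos: [0.5753, 0.0593, 0.0559]
tcp_rot: [0.991, 0.134, -0.001, -0.0]
wrist_force: [-0.2, 0.2, -2.2]
width: 0.0615
```

```bash
cat >> h.py <<'E'
from scipy.optimize import minimize
def disc(W,c0,zc,ri,ro,half=.0025,reg=.02):
    "fit centre (world xy) of a flat annulus ri..ro at height zc by best separating depth points on it from others"
    near=np.hypot(W[...,0]-c0[0],W[...,1]-c0[1])<ro+reg; P=W[near]; on=(abs(P[:,2]-zc)<half)
    def cost(c):
        r=np.hypot(P[:,0]-c[0],P[:,1]-c[1]); i=1/(1+np.exp((r-ro)/.0004))*(1/(1+np.exp(-(r-ri)/.0004)) if ri else 1); return -(np.where(on,1,-1)*i).sum()
    best=min((minimize(cost,np.add(c0,[a,b]),method="Nelder-Mead",options=dict(initial_simplex=np.add(c0,[a,b])+np.array([[0,0],[.002,0],[0,.002]]))) for a in(-.003,0,.003) for b in(-.003,0,.003)),key=lambda o:o.fun)
    return best.x,-best.fun,on.sum()
E
python3 - <<'E'
from h import *
z=np.load("pics/w3.npz"); S3=dict(tcp_pos=np.array([.5043,.2922,.0480]),tcp_rot=np.array([.991,.1341,.001,0])) # mean of two readings
W=wcloud(z["d"],S3); c,f,n=disc(W,(.505,.288),.0137,.010,.031); print("L",c,f,n,"tool shift mm",shift(S3,[*c,.048])*120)
z=np.load("pics/w1.npz"); W=wcloud(z["d"],ARB); c,f,n=disc(W,(.5756,.0573),.0703,0,.009,.003,.006); print("tip",c,f,n,"rel",shift(ARB,[*c,.1048])*120, "manual",shift(ARB,TIP)*120)
s=robot.get_state();p,d=cams.grab_frame("wrist");np.savez("pics/w5.npz",p=p,d=d)
print(s["time_s"],s["tcp_pos"],s["tcp_rot"],s["width"],s["wrist_force"])
V=(wcloud(d,s)-s["tcp_pos"])@R.from_quat(s["tcp_rot"]).as_matrix()
k=(np.hypot(V[...,0],V[...,1])<.029)&(abs(V[...,2]+.045)<.015); print("ring-in-hand top z",np.nanmedian(V[k][:,2])); zt=np.nanmedian(V[k][:,2])
print("in hand",disc(V,(0,0),zt,.010,.031,.003))
cv2.imwrite("pics/w5.png",cv2.resize(p[130:330,150:360,::-1],None,fx=3.5,fy=2.9,interpolation=cv2.INTER_CUBIC))
E
```

```text
L [0.49357333 0.28681949] 1790.2024502375846 4034 tool shift mm [-11.77085603   2.33618881  -0.02270184]
tip [0.56138174 0.05607969] 3.6583268259376944 105 rel [-13.86655124  -6.83663435   0.03703724] manual [ 0.18577208 -4.23046449 32.8343031 ]
8.35 [0.57532639 0.05925075 0.05590991] [ 9.90929322e-01  1.34381897e-01 -6.88802022e-04 -3.32636351e-04] 0.06150914711072955 [-0.21109334  0.22951201 -2.21904218]
ring-in-hand top z -0.04349715773678872
in hand (array([-0.01505062, -0.00024549]), np.float64(2926.120525323559), np.int64(8316))h.py:45: RuntimeWarning: overflow encountered in exp
  r=np.hypot(P[:,0]-c[0],P[:,1]-c[1]); i=1/(1+np.exp((r-ro)/.0004))*(1/(1+np.exp(-(r-ri)/.0004)) if ri else 1); return -(np.where(on,1,-1)*i).sum()
```

View pics/w5.png

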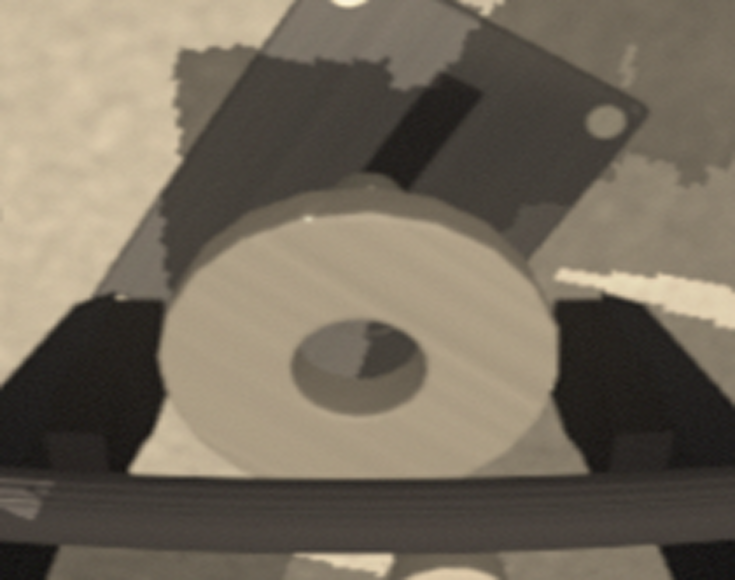

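The ring is held level and centred: bore rim centre is at (359,366) in the crop, and the outer edges at 160 and 558. My depth-disc fit is clearly wrong, so I'll discard it. I'll use rim pixels and project the arbor tip into this view.

```bash
cat >> h.py <<'E'
I0=dict(tcp_pos=np.zeros(3),tcp_rot=np.array([0,0,0,1.]))
def wproj(P):
    "tool-frame points -> wrist pixels"
    c=cams.get_calibration("wrist"); f=192/np.tan(np.radians(c["vertical_fov"]/2)); T=c["tool_from_camera"]
    q=(np.atleast_2d(P)-T[:3,3])@T[:3,:3]; r=np.hypot(q[:,0],q[:,1]); t=np.arctan2(r,q[:,2]); return np.c_[c["cx"]+f*t*q[:,0]/r,c["cy"]+f*t*q[:,1]/r]
def circ(c,r,z): 
    a=np.linspace(0,2*np.pi,73); return np.c_[c[0]+r*np.cos(a),c[1]+r*np.sin(a),np.full(73,z)]
def totool(s,P): return R.from_quat(s["tcp_rot"]).inv().apply(np.asarray(P)-s["tcp_pos"])
E
python3 - <<'E'
from h import *
z=np.load("pics/w5.npz");p=z["p"]
s=dict(tcp_pos=np.array([0.57532639,0.05925075,0.05590991]),tcp_rot=np.array([.990929,.134382,-.00069,-.00033]))
# bore upper rim: top plane z; fit x,y by edge pixels in native coordinates
for zt in(-.0435,-.045):
    c=wback((150+359.5/3.5-.4,130+366.5/2.9-.4),zt,I0)[0]; q=wproj(circ(c,.010,zt)); print(zt,c*1e3,"pred bore box",q.min(0),q.max(0))
    o=wproj(circ(c,.031,zt)); print("outer box",o.min(0),o.max(0))
print("meas bore box",150+np.array([291,428])/3.5,130+np.array([318,415])/2.9,"outer",150+np.array([160,558])/3.5,130+212/2.9)
t=totool(s,TIP); print("tip in tool mm",t*1e3)
img=cv2.resize(p[:,:,::-1],None,fx=4,fy=4,interpolation=cv2.INTER_CUBIC); c=wback((252.3,256),-.044,I0)[0]
for C,col in((circ(c,.010,-.044),(0,0,255)),(circ(c,.010,-.029),(0,255,0)),(circ(t,.009,t[2]),(255,255,0))):
    cv2.polylines(img,[np.int32((wproj(C)+.5)*4)],True,col,1)
cv2.imwrite("pics/w5o.png",img[4*200:4*300,4*190:4*320])
E
```

```text
-0.0435 [ -1.1585705   -0.11713179 -43.5       ] pred bore box [233.35523777 239.22173539] [271.2701709  271.69624151]
outer box [193.98812498 200.7265999 ] [310.61812593 301.39990666]
-0.045 [ -0.27663226  -0.11943693 -45.        ] pred bore box [233.14447446 239.02909943] [271.4808636  271.86559631]
outer box [193.34972585 200.05776108] [311.2559578  301.85265091]
meas bore box [233.14285714 272.28571429] [239.65517241 273.10344828] outer [195.71428571 309.42857143] 203.1034482758621
tip in tool mm [ -0.27049987   1.97594345 -16.09142164]
```

View pics/w5o.png

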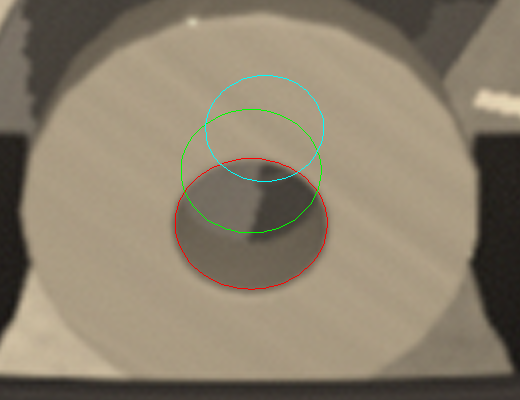

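The overlay matches the rims well. The tip estimate is +0.4, +2.1 mm from the ring centre. I'll correct, lower to about 3 mm above the tip and look through the bore again.

>>> apply_moves --increments '[1,0.0035,0.0175,0.03,0,0,0,1,0.0035,0.0175,0.055,0,0,0,1,0.0035,0.0175,0.075,0,0,0,1,0.0035,0.0175,0.085,0,0,0,1,0.0035,0.0175,0.09,0,0,0,1,0.0035,0.0175,0.09,0,0,0]'

```text
time_s: 9.0
tcp_pos: [0.5768, 0.0563, 0.0453]
tcp_rot: [0.991, 0.134, -0.0, -0.0]
wrist_force: [0.6, 0.5, -0.2]
width: 0.0612
```

```bash
cat >> h.py <<'E'
def bore(tag,ctr=None,zt=-.044):
    s=robot.get_state();p,d=cams.grab_frame("wrist");np.savez(f"pics/{tag}.npz",p=p,d=d)
    print(s["time_s"],s["tcp_pos"],"F",s["wrist_force"],"w",s["width"]); t=totool(s,TIP); print("tip tool mm",t*1e3)
    img=cv2.resize(p[:,:,::-1],None,fx=6,fy=6,interpolation=cv2.INTER_CUBIC); c=ctr if ctr is not None else wback((252.3,256),zt,I0)[0]
    raw=img.copy()
    for C,col in((circ(c,.010,zt),(0,0,255)),(circ(c,.010,zt+.015),(0,255,0)),(circ(t,.009,t[2]),(255,255,0))):
        cv2.polylines(img,[np.int32((wproj(C)+.5)*6)],True,col,1)
    sl=(slice(6*225,6*285),slice(6*220,6*285)); e=cv2.normalize(raw[sl],None,0,255,cv2.NORM_MINMAX)
    cv2.imwrite(f"pics/{tag}.png",np.hstack([e,img[sl]]))
    return s,p,d
E
python3 -c "
from h import *
bore('w6')"
```

```text
9.0 [0.57679155 0.0562564  0.04532981] F [ 0.60107945  0.5242413  -0.22276023] w 0.06119345747805392
tip tool mm [ -0.86705628  -1.28446166 -26.67014749]
```

View pics/w6.png

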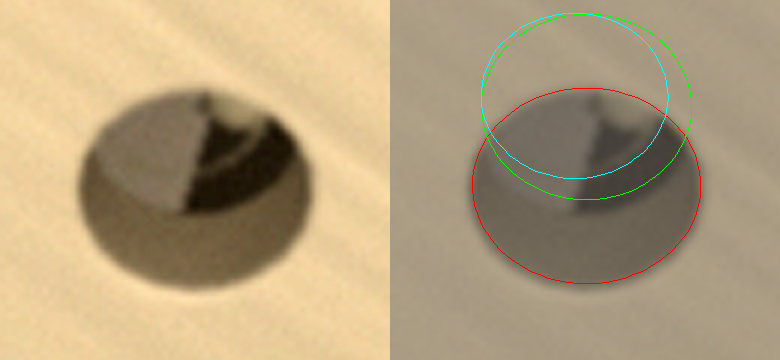

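Through the bore I can see the chamfer arc of the tip: lower-right arc from about (200,168) to (268,122) in the left panel. It lies slightly left of and above the prediction. That is 11 pictures viewed, so from here I work numerically.

Run:
```python
from h import *
p=np.load("pics/w6.npz")["p"]; g=cv2.cvtColor(p,cv2.COLOR_RGB2GRAY)
print("     ",list(range(248,274)))
for v in range(237,262): print(v,g[v,248:274].tolist())
```

```text
[248, 249, 250, 251, 252, 253, 254, 255, 256, 257, 258, 259, 260, 261, 262, 263, 264, 265, 266, 267, 268, 269, 270, 271, 272, 273]
237 [157, 157, 157, 158, 158, 159, 160, 161, 162, 162, 161, 159, 156, 157, 154, 155, 152, 153, 153, 154, 155, 156, 155, 157, 156, 157]
238 [157, 155, 155, 153, 154, 154, 155, 157, 159, 160, 161, 160, 160, 157, 157, 155, 155, 154, 153, 153, 153, 156, 153, 156, 156, 156]
239 [149, 147, 145, 144, 142, 140, 141, 147, 150, 152, 157, 158, 159, 159, 158, 157, 154, 155, 153, 152, 153, 153, 153, 156, 157, 157]
240 [130, 128, 126, 125, 123, 119, 115, 129, 135, 139, 146, 150, 153, 158, 159, 159, 157, 156, 156, 154, 153, 153, 152, 153, 155, 155]
241 [114, 112, 110, 113, 109, 100, 97, 110, 120, 125, 130, 136, 144, 148, 153, 156, 158, 157, 156, 154, 154, 152, 154, 153, 153, 154]
242 [108, 107, 110, 107, 103, 93, 92, 103, 114, 120, 125, 128, 132, 137, 143, 147, 151, 156, 156, 157, 155, 154, 154, 154, 152, 152]
243 [109, 108, 109, 108, 104, 95, 93, 101, 110, 116, 122, 126, 127, 129, 128, 132, 136, 146, 153, 157, 157, 156, 154, 155, 153, 153]
244 [109, 109, 110, 111, 110,
[... 1400 characters left out ...]
, 138, 153]
256 [113, 111, 108, 92, 72, 66, 65, 66, 65, 65, 67, 65, 68, 65, 68, 71, 81, 88, 92, 93, 93, 92, 91, 108, 138, 153]
257 [113, 111, 100, 81, 68, 66, 66, 65, 65, 64, 66, 67, 66, 70, 76, 85, 93, 95, 96, 94, 95, 93, 91, 106, 137, 153]
258 [113, 110, 97, 74, 63, 66, 65, 66, 65, 65, 66, 71, 74, 83, 88, 96, 96, 94, 95, 95, 95, 91, 93, 108, 140, 154]
259 [109, 107, 94, 73, 64, 68, 68, 67, 68, 74, 78, 86, 92, 96, 98, 96, 96, 96, 96, 96, 95, 95, 96, 117, 144, 157]
260 [101, 97, 88, 80, 79, 81, 80, 82, 85, 89, 94, 98, 100, 98, 98, 97, 97, 96, 95, 96, 95, 93, 101, 125, 149, 157]
261 [99, 99, 99, 98, 98, 96, 97, 97, 98, 100, 99, 100, 99, 99, 100, 98, 97, 97, 97, 96, 96, 95, 107, 133, 151, 158]
```

Run:
```python
from h import *
from scipy.optimize import least_squares
def fit(pts,r,z):
    pts=np.array(pts,float)
    def res(c):
        W=wback(pts,z,I0); return np.hypot(W[:,0]-c[0],W[:,1]-c[1])-r
    o=least_squares(res,[0,0]); return o.x*1e3, np.std(o.fun)*1e3
tip=[(262.2,246),(262,247),(261.4,248),(260.6,249),(259.4,250),(258,251),(256.4,252),(254.4,253)]
rim=[(253,259.8),(258.3,259),(260.7,258),(262.5,257),(264,256),(265.5,255),(266.4,254),(267.1,253),(267.8,252),(268.5,251)]
for zb in(-.030,-.029,-.028): print("rim",zb,fit(rim,.010,zb))
for zt in(-.028,-.027,-.026): 
    for r in(.0083,.0085,.0088): print("tip",zt,r,fit(tip,r,zt))
```

```text
rim -0.03 (array([-1.69465988,  0.06302005]), np.float64(0.04165544809107889))
rim -0.029 (array([-2.29106202,  0.10652288]), np.float64(0.04285269479494798))
rim -0.028 (array([-2.8874972 ,  0.15006354]), np.float64(0.04441057061746601))
tip -0.028 0.0083 (array([-0.49532665, -1.96508646]), np.float64(0.07003612267090675))
tip -0.028 0.0085 (array([-0.34973463, -2.11215824]), np.float64(0.07128482201050718))
tip -0.028 0.0088 (array([-0.13171258, -2.33230461]), np.float64(0.07385475081401491))
tip -0.027 0.0083 (array([-1.05867763, -1.93559907]), np.float64(0.07023563641176823))
tip -0.027 0.0085 (array([-0.91302996, -2.08274287]), np.float64(0.07136210086869349))
tip -0.027 0.0088 (array([-0.69492725, -2.30299044]), np.float64(0.0737902089858715))
tip -0.026 0.0083 (array([-1.62204307, -1.90609057]), np.float64(0.07047233881676158))
tip -0.026 0.0085 (array([-1.47634056, -2.05330688]), np.float64(0.07147098940837365))
tip -0.026 0.0088 (array([-1.25815568, -2.27365799]), np.float64(0.07374925051993074))
```

```bash
cat >> h.py <<'E'
def tilt(d,s,c=(-.001,0),zt=-.044,ro=.029):
    V=(wcloud(d,s)-s["tcp_pos"])@R.from_quat(s["tcp_rot"]).as_matrix(); r=np.hypot(V[...,0]-c[0],V[...,1]-c[1])
    k=(r<ro)&(r>.012)&(abs(V[...,2]-zt)<.006); P=V[k]; A=np.c_[P[:,:2]-np.array(c),np.ones(len(P))]
    x,*_=np.linalg.lstsq(A,P[:,2],rcond=None); print("top-face plane: dz/dx,dz/dy,z0",x.round(4),len(P)); return x
E
python3 - <<'E'
from h import *
s=robot.get_state()
for n in("w5","w6"): tilt(np.load(f"pics/{n}.npz")["d"],s)
z=np.load("pics/w3.npz")["d"]; S3=dict(tcp_pos=np.array([.5043,.2922,.0480]),tcp_rot=np.array([.991,.134,0,0]))
V=(wcloud(z,S3)-S3["tcp_pos"])@R.from_quat(S3["tcp_rot"]).as_matrix(); k=(np.hypot(V[...,0]-.02,V[...,1])<.1)&(abs(V[...,2]-.0485)<.006); P=V[k]
print("table",np.linalg.lstsq(np.c_[P[:,:2],np.ones(len(P))],P[:,2],rcond=None)[0])
print("ring on table"); tilt(z,S3,(-.001,.003),.0343)
E
```

```text
top-face plane: dz/dx,dz/dy,z0 [ 0.0011 -0.0004 -0.0436] 6592
top-face plane: dz/dx,dz/dy,z0 [ 0.0004 -0.0006 -0.0436] 6594
table [ 0.00375268 -0.0007562   0.04980844]
ring on table
top-face plane: dz/dx,dz/dy,z0 [0.0064 0.0001 0.0349] 3441
```

```bash
cat >> h.py <<'E'
from scipy.ndimage import map_coordinates
from scipy.optimize import least_squares
def rimfit(g,c,r,z,angs,w=.0025,sign=0):
    "edge-fit a circle of radius r at tool height z (tool frame), rays at angs (deg); sign +1 brighter outside"
    c=np.array(c,float)
    for _ in range(4):
        rr=np.linspace(r-w,r+w,61); pts=[]
        for a in np.radians(angs):
            P=np.c_[c[0]+rr*np.cos(a),c[1]+rr*np.sin(a),np.full(61,z)]; q=wproj(P); b=map_coordinates(g.astype(float),[q[:,1],q[:,0]],order=1)
            gr=np.gradient(cv2.GaussianBlur(b[None],(0,0),4)[0]); gr=gr*sign if sign else abs(gr); i=np.argmax(gr[5:-5])+5
            if gr[i]>.15: pts.append((P[i,0],P[i,1]))
        pts=np.array(pts); o=least_squares(lambda c:np.hypot(pts[:,0]-c[0],pts[:,1]-c[1])-r,c,loss="soft_l1",f_scale=.0002); c=o.x
    fr=least_squares(lambda q:np.hypot(pts[:,0]-q[0],pts[:,1]-q[1])-q[2],[*c,r],loss="soft_l1",f_scale=.0002).x
    print("rim r",r*1e3,"z",z*1e3,"->",(c*1e3).round(2),"rms",np.sqrt(np.mean(o.fun**2))*1e3,"n",len(pts),"free",(fr*1e3).round(2)); return c
E
python3 - <<'E'
from h import *
for n in("w5","w6"):
    g=cv2.cvtColor(np.load(f"pics/{n}.npz")["p"],cv2.COLOR_RGB2GRAY)
    A=np.arange(0,360,6)
    rimfit(g,(-.001,0),.010,-.0436,A,sign=1)
    rimfit(g,(-.001,0),.031,-.0436,[a for a in A if a<70 or a>290],w=.003)
    rimfit(g,(-.002,0),.010,-.0286,np.arange(150,180,3) if n=="w5" else [*range(120,240,5)],sign=1,w=.002)
E
```

```text
rim r 10.0 z -43.6 -> [-1.62 -0.27] rms 0.25281368804708 n 60 free [-1.62 -0.26 10.24]
rim r 31.0 z -43.6 -> [-2.51 -0.23] rms 0.23878864624376653 n 23 free [-1.74 -0.26 30.36]
rim r 10.0 z -28.6 -> [-2.76 -0.33] rms 0.14436184397362214 n 10 free [ 63.84 -21.38  79.75]
rim r 10.0 z -43.6 -> [-1.67 -0.3 ] rms 0.4401224302516081 n 60 free [-1.61 -0.26 10.25]
rim r 31.0 z -43.6 -> [-2.46 -0.17] rms 0.38512063929304663 n 23 free [-2.17 -0.2  30.75]
rim r 10.0 z -28.6 -> [-3.01 -0.45] rms 0.5721178303009373 n 18 free [-2.42 -0.74 10.62]
```

>>> apply_moves --increments '[1,0.0035,-0.0155,0,0,0,0,1,0.0035,-0.0155,0.005,0,0,0,1,0.0035,-0.0155,0.01,0,0,0,1,0.0035,-0.0155,0.0167,0,0,0,1,0.0035,-0.0155,0.0167,0,0,0]'

```text
time_s: 9.55
tcp_pos: [0.5766, 0.0581, 0.0432]
tcp_rot: [0.991, 0.134, -0.0, -0.0]
wrist_force: [0.0, 0.8, -0.9]
width: 0.0611
```

Run:
```python
from h import *
s,p,d=bore("w7"); g=cv2.cvtColor(p,cv2.COLOR_RGB2GRAY)
print("     ",list(range(232,274)))
for v in range(239,262): print(v,g[v,232:274].tolist())
```

```text
9.55 [0.57662653 0.05811196 0.04320926] F [ 0.01924519  0.7716886  -0.90922097] w 0.06107072594836585
tip tool mm [ -1.20665002   0.5461868  -28.79048396]
      [232, 233, 234, 235, 236, 237, 238, 239, 240, 241, 242, 243, 244, 245, 246, 247, 248, 249, 250, 251, 252, 253, 254, 255, 256, 257, 258, 259, 260, 261, 262, 263, 264, 265, 266, 267, 268, 269, 270, 271, 272, 273]
239 [158, 158, 155, 157, 157, 158, 160, 158, 159, 160, 160, 160, 159, 158, 155, 154, 149, 148, 145, 145, 141, 136, 138, 141, 146, 151, 156, 159, 160, 158, 158, 157, 156, 157, 153, 153, 152, 153, 153, 156, 157, 156]
240 [159, 159, 157, 155, 156, 156, 157, 158, 158, 157, 157, 157, 153, 148, 144, 138, 133, 128, 127, 125, 118, 106, 100, 107, 117, 128, 140, 148, 151, 157, 157, 158, 158, 157, 154, 155, 155, 152, 154, 154, 155, 155]
241 [161, 158, 159, 156, 158, 158, 156, 156, 154, 153, 151, 144, 137, 128, 123, 117, 115, 113, 112, 111, 108, 92, 76, 73, 83, 99, 115, 128, 138, 146, 153, 156, 159, 159, 157, 156, 154, 154, 153, 152, 154, 154]
242 [160, 160, 160, 157, 158, 156, 156, 154, 149, 142, 135, 126, 117, 115, 111, 109, 110
[... 3180 characters left out ...]
10, 111, 111, 109, 98, 75, 66, 67, 68, 67, 66, 65, 67, 70, 75, 80, 90, 96, 96, 95, 95, 94, 95, 92, 93, 108, 141, 155]
259 [151, 125, 104, 98, 101, 98, 100, 100, 101, 102, 102, 102, 102, 101, 104, 106, 110, 109, 95, 75, 68, 68, 68, 68, 68, 71, 76, 85, 93, 97, 96, 98, 97, 96, 94, 96, 95, 95, 98, 117, 144, 157]
260 [155, 134, 109, 100, 99, 100, 99, 101, 100, 101, 102, 102, 102, 101, 102, 101, 102, 100, 94, 83, 81, 79, 81, 82, 86, 90, 96, 98, 100, 99, 98, 98, 95, 96, 96, 96, 95, 95, 102, 125, 149, 158]
261 [156, 141, 115, 103, 101, 103, 101, 100, 100, 102, 101, 102, 101, 100, 101, 102, 101, 101, 101, 98, 99, 96, 98, 97, 98, 99, 99, 99, 99, 99, 98, 100, 97, 98, 96, 97, 97, 94, 107, 134, 152, 158]
```

Run:
```python
from h import *
def fit(pts,r,z):
    W=wback(pts,z,I0); o=least_squares(lambda c:np.hypot(W[:,0]-c[0],W[:,1]-c[1])-r,[0,0]); return (o.x*1e3).round(2), (np.std(o.fun)*1e3).round(2)
tip=[(265.4,248.5),(265,249.4),(264.6,250.2),(263.9,251),(262.7,252),(261.5,253),(259.8,254),(257,255),(253.5,256)]
rim=[(253,259.9),(258.5,259),(261,258),(262.6,257),(264,256),(265.3,255),(266.3,254),(267.1,253),(268,251.8)]
for r in(.010,.0102): print("rim",r,fit(rim,r,-.0286))
for z in(-.0275,-.0268,-.026):
  for r in(.0083,.0085,.0088): print("tip",z,r,fit(tip,r,z))
```

```text
rim 0.01 (array([-2.61,  0.04]), np.float64(0.03))
rim 0.0102 (array([-2.43, -0.07]), np.float64(0.03))
tip -0.0275 0.0083 (array([-2.18, -0.02]), np.float64(0.07))
tip -0.0275 0.0085 (array([-2.01, -0.15]), np.float64(0.07))
tip -0.0275 0.0088 (array([-1.76, -0.34]), np.float64(0.07))
tip -0.0268 0.0083 (array([-2.59,  0.  ]), np.float64(0.08))
tip -0.0268 0.0085 (array([-2.42, -0.12]), np.float64(0.07))
tip -0.0268 0.0088 (array([-2.16, -0.31]), np.float64(0.07))
tip -0.026 0.0083 (array([-3.05,  0.03]), np.float64(0.08))
tip -0.026 0.0085 (array([-2.88, -0.09]), np.float64(0.07))
tip -0.026 0.0088 (array([-2.62, -0.28]), np.float64(0.07))
```

Now the tip and bore are aligned to within about 0.3 mm. I'll descend gently.

>>> apply_moves --increments '[1,0.001,-0.001,0.006,0,0,0,1,0.001,-0.001,0.012,0,0,0,1,0.001,-0.001,0.018,0,0,0,1,0.001,-0.001,0.024,0,0,0,1,0.001,-0.001,0.03,0,0,0,1,0.001,-0.001,0.036,0,0,0]'

```text
time_s: 10.2
tcp_pos: [0.5768, 0.0583, 0.039]
tcp_rot: [0.991, 0.134, -0.0, -0.0]
wrist_force: [-0.7, -1.0, -0.6]
width: 0.0614
```

>>> apply_moves --increments '[1,0,0,0.008,0,0,0,1,0,0,0.016,0,0,0,1,0,0,0.024,0,0,0,1,0,0,0.032,0,0,0,1,0,0,0.04,0,0,0,1,0,0,0.048,0,0,0,1,0,0,0.056,0,0,0,1,0,0,0.06,0,0,0]'

```text
time_s: 11.0
tcp_pos: [0.5771, 0.0581, 0.0321]
tcp_rot: [0.991, 0.134, 0.0, 0.0]
wrist_force: [-0.7, -1.4, 4.2]
width: 0.0614
```

>>> apply_moves --increments '[1,0,0,0.008,0,0,0,1,0,0,0.016,0,0,0,1,0,0,0.024,0,0,0,1,0,0,0.032,0,0,0,1,0,0,0.04,0,0,0]'

```text
time_s: 11.5
tcp_pos: [0.5767, 0.0583, 0.0269]
tcp_rot: [0.991, 0.134, -0.0, 0.0]
wrist_force: [0.3, -2.4, 3.0]
width: 0.0614
```

>>> apply_moves --increments '[1,0,0,0.009,0,0,0,1,0,0,0.018,0,0,0,1,0,0,0.027,0,0,0,1,0,0,0.036,0,0,0,1,0,0,0.045,0,0,0,1,0,0,0.054,0,0,0,1,0,0,0.063,0,0,0,1,0,0,0.072,0,0,0]'

```text
time_s: 12.3
tcp_pos: [0.5768, 0.0583, 0.0183]
tcp_rot: [0.991, 0.134, -0.0, -0.0]
wrist_force: [-0.3, -2.2, 3.1]
width: 0.0617
```

Run:
```python
from h import *
s,p,d=bore("w8"); tilt(d,s,(-.002,0))
```

```text
12.3 [0.57676811 0.05828755 0.01825376] F [-0.3380051  -2.16085939  3.06459869] w 0.06174084301896106
tip tool mm [ -1.38656331   0.67737138 -53.74618448]
top-face plane: dz/dx,dz/dy,z0 [ 0.001  -0.001  -0.0436] 6395
```

>>> apply_moves --increments '[1,0,0.003,0.015,0,0,0,1,0,0.003,0.03,0,0,0,1,0,0.003,0.045,0,0,0,1,0,0.003,0.06,0,0,0,1,0,0.003,0.075,0,0,0,1,0,0.003,0.09,0,0,0,1,0,0.003,0.105,0,0,0,1,0,0.003,0.12,0,0,0]'

```text
time_s: 13.15
tcp_pos: [0.5769, 0.058, 0.0038]
tcp_rot: [0.991, 0.134, -0.0, -0.0]
wrist_force: [0.2, 0.8, -2.0]
width: 0.0614
```

>>> apply_moves --increments '[1,0,0,0.015,0,0,0,1,0,0,0.03,0,0,0,1,0,0,0.045,0,0,0,1,0,0,0.06,0,0,0,1,0,0,0.075,0,0,0,1,0,0,0.09,0,0,0,1,0,0,0.105,0,0,0,1,0,0,0.12,0,0,0]'

```text
time_s: 13.95
tcp_pos: [0.5769, 0.0579, -0.0106]
tcp_rot: [0.991, 0.134, 0.0, -0.0]
wrist_force: [0.6, 0.1, -0.6]
width: 0.0613
```

>>> apply_moves --increments '[1,0,0,0.008,0,0,0,1,0,0,0.016,0,0,0,1,0,0,0.024,0,0,0,1,0,0,0.032,0,0,0,1,0,0,0.04,0,0,0,1,0,0,0.048,0,0,0,1,0,0,0.056,0,0,0,1,0,0,0.056,0,0,0]'

```text
time_s: 14.75
tcp_pos: [0.5768, 0.0579, -0.0173]
tcp_rot: [0.991, 0.134, -0.0, -0.0]
wrist_force: [-0.7, 0.6, -1.1]
width: 0.0618
```

>>> apply_moves --increments '[1,0,0,0.004,0,0,0,0,0,0,0.004,0,0,0,0,0,0,0.004,0,0,0,0,0,0,0.004,0,0,0,0,0,0,0.004,0,0,0,0,0,0,0.004,0,0,0]'

```text
time_s: 15.35
tcp_pos: [0.5769, 0.0579, -0.0175]
tcp_rot: [0.991, 0.134, 0.0, 0.0]
wrist_force: [0.3, 0.6, 0.1]
width: 0.0883
```

>>> apply_moves --increments '[0,0,0,-0.2,0,0,0,0,0,0,-0.6,0,0,0,0,0,0,-0.92,0,0,0,0,0,0,-0.92,0,0,0]'

```text
time_s: 15.75
tcp_pos: [0.5794, 0.0578, 0.098]
tcp_rot: [0.991, 0.134, 0.005, 0.001]
wrist_force: [0.7, 0.9, -0.5]
width: 0.0881
```

Run:
```python
from h import *
s=robot.get_state();p,d=cams.grab_frame("wrist");np.savez("pics/w9.npz",p=p,d=d)
print(s["time_s"],s["tcp_pos"],s["tcp_rot"],s["width"])
W=wcloud(d,s); c=(.5765,.0575); r=np.hypot(W[...,0]-c[0],W[...,1]-c[1]); k=(r<.028)&(r>.014)&(W[...,2]<.05); print("top z",np.nanpercentile(W[k][:,2],[5,50,95]),"plate z",np.nanmedian(W[...,2][(r>.036)&(r<.04)]))
P=W[k];A=np.c_[P[:,:2]-c,np.ones(len(P))];P=P[abs(P[:,2]-np.median(P[:,2]))<.004];A=np.c_[P[:,:2]-c,np.ones(len(P))];print(np.linalg.lstsq(A,P[:,2],rcond=None)[0])
print("to M",shift(s,[.47285,-.28343,.1])*.12)
```

```text
15.75 [0.57941214 0.05781497 0.0980121 ] [0.99095428 0.13410869 0.00481398 0.00113999] 0.0880581411000331
top z [0.02443843 0.02552758 0.0266769 ] plate z 0.2136689383395072
[-0.00245783 -0.00164112  0.02554282]
to M [-0.19340941  0.30065436 -0.0027067 ]
```

The large ring is home: top at 25.5 mm plus the known 1.5 mm depth bias, so 27 mm, and flat. Now the medium ring.

>>> apply_moves --increments '[0,-0.53,0.84,0,0,0,0,0,-0.53,0.84,0,0,0,0,0,-0.53,0.84,0,0,0,0]'

```text
time_s: 16.1
tcp_pos: [0.5406, -0.0589, 0.0914]
tcp_rot: [0.991, 0.133, -0.001, -0.0]
wrist_force: [-0.5, 1.4, -0.5]
width: 0.0882
```

>>> apply_moves --increments '[0,-0.53,0.84,0,0,0,0,0,-0.53,0.84,0,0,0,0,0,-0.53,0.84,0,0,0,0]'

```text
time_s: 16.4
tcp_pos: [0.5061, -0.1733, 0.0914]
tcp_rot: [0.991, 0.132, -0.001, -0.0]
wrist_force: [1.1, 0.6, -0.1]
width: 0.0879
```

>>> apply_moves --increments '[0,-0.53,0.83,0.1,0,0,0,0,-0.53,0.83,0.3,0,0,0,0,-0.53,0.83,0.5,0,0,0,0,-0.53,0.83,0.5,0,0,0,0,-0.53,0.83,0.5,0,0,0]'

```text
time_s: 16.9
tcp_pos: [0.4724, -0.2824, 0.0318]
tcp_rot: [0.991, 0.134, -0.001, -0.001]
wrist_force: [-0.3, 1.0, 1.0]
width: 0.0883
```

Run:
```python
from h import *
s,p,d,C=look("w10",.0135,(.47285,-.28343))
print("vs L look bias: L gave shift x -.0098 y .0235 at its look"); print(shift(s,[.47285,-.28343,.033])*.12)
```

```text
t 16.9 tcp [ 0.47235795 -0.28244675  0.03179974] [ 9.91037097e-01  1.33577957e-01 -8.86923672e-04 -1.27063962e-03] F [-0.27563674  1.03787483  0.99972482]
ring [ 0.47263447 -0.28240107] diam mm [48.49772034 51.19389648] shift [ 2.32292687e-03  2.43058420e-04 -3.96480178e-06]
vs L look bias: L gave shift x -.0098 y .0235 at its look
[ 0.00021246  0.00107513 -0.00120353]
```

>>> apply_moves --increments '[0,0.002,0.004,0.15,0,0,0,0,0.002,0.004,0.35,0,0,0,0,0.002,0.004,0.48,0,0,0,0,0.002,0.004,0.525,0,0,0,1,0.002,0.004,0.525,0,0,0,1,0.002,0.004,0.525,0,0,0,1,0.002,0.004,0.525,0,0,0,1,0.002,0.004,0.525,0,0,0]'

```text
time_s: 17.75
tcp_pos: [0.4736, -0.2837, -0.0295]
tcp_rot: [0.991, 0.134, 0.0, 0.0]
wrist_force: [0.0, 0.3, -0.2]
width: 0.0582
```

>>> apply_moves --increments '[1,0,0,0,0,0,0,1,0,0,0,0,0,0,1,0,0,0,0,0,0,1,0,0,0,0,0,0,1,0,0,0,0,0,0]'

```text
time_s: 18.25
tcp_pos: [0.4734, -0.2836, -0.0298]
tcp_rot: [0.991, 0.134, 0.0, 0.0]
wrist_force: [-0.9, 1.4, 5.4]
width: 0.0484
```

>>> apply_moves --increments '[1,0,0,-0.2,0,0,0,1,0,0,-0.5,0,0,0,1,0,0,-0.85,0,0,0,1,0,0,-0.95,0,0,0,1,0,0,-0.95,0,0,0]'

```text
time_s: 18.75
tcp_pos: [0.4738, -0.284, 0.0851]
tcp_rot: [0.991, 0.134, 0.001, 0.001]
wrist_force: [-0.3, 0.0, -1.1]
width: 0.0483
```

Run:
```python
from h import *
s=robot.get_state();p,d=cams.grab_frame("wrist");np.savez("pics/w11.npz",p=p,d=d);print(s["tcp_pos"],s["wrist_force"],s["width"])
x=tilt(d,s,(-.001,0),-.044,.023); g=cv2.cvtColor(p,cv2.COLOR_RGB2GRAY); A=np.arange(0,360,6)
c=rimfit(g,(-.0015,0),.010,-.0436,A,sign=1); rimfit(g,c,.010,x[2],A,sign=1); rimfit(g,c,.025,x[2],[a for a in A if a<60 or a>300],w=.003)
```

```text
[ 0.47381543 -0.28400637  0.08507078] [-0.34786638  0.04747878 -1.08413641] 0.04825258479719923
top-face plane: dz/dx,dz/dy,z0 [-0.     -0.0004 -0.0434] 3715
rim r 10.0 z -43.6 -> [-1.25 -0.21] rms 0.26766242280129904 n 60 free [-1.24 -0.22 10.25]
rim r 10.0 z -43.3820417206518 -> [-1.39 -0.22] rms 0.2865408893000175 n 60 free [-1.38 -0.22 10.27]
rim r 25.0 z -43.3820417206518 -> [-2.29 -0.23] rms 0.15584246206610364 n 19 free [-1.57 -0.18 24.36]
```

>>> apply_moves --increments '[1,0.53,-0.84,0,0,0,0,1,0.53,-0.84,0,0,0,0,1,0.53,-0.84,0,0,0,0]'

```text
time_s: 19.1
tcp_pos: [0.5072, -0.1655, 0.0815]
tcp_rot: [0.991, 0.135, -0.002, -0.002]
wrist_force: [-0.6, -1.0, -1.1]
width: 0.0483
```

>>> apply_moves --increments '[1,0.53,-0.84,0,0,0,0,1,0.53,-0.84,0,0,0,0,1,0.53,-0.84,0,0,0,0]'

```text
time_s: 19.4
tcp_pos: [0.5418, -0.0515, 0.0814]
tcp_rot: [0.991, 0.135, -0.002, -0.001]
wrist_force: [0.7, -0.9, -0.4]
width: 0.049
```

>>> apply_moves --increments '[1,0.526,-0.834,0,0,0,0,1,0.526,-0.834,0,0,0,0,1,0.526,-0.834,0,0,0,0,1,0.526,-0.834,0.1,0,0,0,1,0.526,-0.834,0.2,0,0,0,1,0.526,-0.834,0.27,0,0,0,1,0.526,-0.834,0.3,0,0,0,1,0.526,-0.834,0.3,0,0,0]'

```text
time_s: 20.2
tcp_pos: [0.5762, 0.057, 0.0469]
tcp_rot: [0.991, 0.133, -0.001, -0.0]
wrist_force: [-0.4, 0.2, 0.2]
width: 0.0485
```

Run:
```python
from h import *
from rig import robot
P=[]
s,p,d=bore("w12"); g=cv2.cvtColor(p,cv2.COLOR_RGB2GRAY)
ss=[robot.get_state()["tcp_pos"]]
for i in range(3): cams.grab_frame("wrist"); ss.append(robot.get_state()["tcp_pos"])
print(np.mean(ss,0),"A .57685 .05795, want offset -0.3mm x")
print("     ",list(range(246,274)))
for v in range(239,262): print(v,g[v,246:274].tolist())
```

```text
20.2 [0.57622933 0.05697909 0.04694485] F [-0.35621312  0.22709003  0.24505678] w 0.04846718647175263
tip tool mm [ -0.55080716  -0.44810872 -25.05412163]
[0.57680759 0.05735169 0.04800724] A .57685 .05795, want offset -0.3mm x
      [246, 247, 248, 249, 250, 251, 252, 253, 254, 255, 256, 257, 258, 259, 260, 261, 262, 263, 264, 265, 266, 267, 268, 269, 270, 271, 272, 273]
239 [157, 158, 157, 156, 158, 154, 156, 156, 151, 145, 141, 143, 149, 151, 154, 157, 158, 158, 157, 157, 156, 157, 158, 157, 156, 158, 158, 158]
240 [157, 156, 157, 157, 157, 158, 156, 157, 150, 134, 121, 124, 132, 140, 147, 153, 155, 156, 156, 156, 157, 157, 157, 157, 158, 158, 157, 159]
241 [158, 157, 159, 158, 159, 157, 158, 158, 154, 136, 115, 110, 118, 126, 135, 140, 146, 150, 153, 153, 157, 157, 156, 156, 158, 157, 159, 160]
242 [159, 159, 157, 158, 157, 158, 157, 157, 158, 146, 127, 114, 111, 115, 122, 128, 133, 137, 140, 147, 152, 156, 156, 156, 157, 158, 158, 158]
243 [159, 159, 158, 160, 158, 156, 157, 157, 160, 156, 146, 133, 121, 118, 119, 120, 121, 122, 126, 135, 146, 152, 156, 157, 158, 158, 158, 158]

[... 1632 characters left out ...]
, 65, 65, 68, 70, 77, 86, 92, 94, 93, 94, 90, 93, 111, 140, 155]
257 [111, 112, 112, 114, 110, 95, 73, 65, 65, 63, 65, 65, 65, 67, 69, 76, 85, 91, 94, 93, 93, 92, 92, 90, 93, 113, 141, 154]
258 [110, 111, 110, 111, 106, 92, 72, 63, 65, 65, 67, 69, 68, 74, 81, 89, 96, 95, 96, 96, 94, 95, 92, 93, 94, 114, 141, 155]
259 [103, 105, 104, 105, 99, 83, 71, 70, 72, 75, 76, 82, 86, 92, 95, 96, 98, 96, 96, 96, 95, 94, 92, 94, 99, 120, 146, 157]
260 [101, 102, 100, 101, 97, 92, 88, 89, 90, 95, 97, 97, 98, 99, 100, 96, 97, 97, 96, 98, 94, 94, 93, 92, 106, 133, 152, 156]
261 [104, 101, 102, 101, 100, 100, 100, 100, 100, 101, 101, 101, 100, 97, 97, 100, 100, 97, 97, 96, 95, 94, 94, 96, 113, 142, 155, 158]
```

```bash
cat >> h.py <<'E'
def afit(pts,r,z):
    W=wback(pts,z,I0); o=least_squares(lambda c:np.hypot(W[:,0]-c[0],W[:,1]-c[1])-r,[0,0]); return (o.x*1e3).round(2), (np.std(o.fun)*1e3).round(2)
E
python3 - <<'E'
from h import *
tip=[(261.4,247.6),(260.8,248.3),(259.7,249),(257.6,250),(255.7,251)]
rim=[(257,259),(260,258),(261.5,257),(263.4,256),(264.8,255),(265.7,254),(266.8,253),(267.6,252),(268,251)]
print(afit(rim,.010,-.0286),afit(rim,.0102,-.0286))
for z in(-.0234,-.0224,-.0214): print(z,afit(tip,.0083,z),afit(tip,.0085,z))
print(robot.get_state()["tcp_pos"],robot.get_state()["time_s"])
E
```

```text
(array([-2.29,  0.02]), np.float64(0.06)) (array([-2.13, -0.12]), np.float64(0.06))
-0.0234 (array([-1.59, -0.79]), np.float64(0.06)) (array([-1.42, -0.91]), np.float64(0.06))
-0.0224 (array([-2.15, -0.77]), np.float64(0.07)) (array([-1.98, -0.88]), np.float64(0.06))
-0.0214 (array([-2.71, -0.74]), np.float64(0.07)) (array([-2.54, -0.85]), np.float64(0.07))
[0.57691587 0.05755818 0.04826418] 20.4
```

>>> apply_moves --increments '[1,0,0,0.008,0,0,0,1,0,0,0.016,0,0,0,1,0,0,0.024,0,0,0,1,0,0,0.032,0,0,0,1,0,0,0.032,0,0,0,1,0,0,0.032,0,0,0]'

```text
time_s: 21.0
tcp_pos: [0.5767, 0.0579, 0.0439]
tcp_rot: [0.991, 0.134, 0.0, -0.0]
wrist_force: [-0.7, 0.2, -0.7]
width: 0.0486
```

Run:
```python
from h import *
ss=[]
for i in range(4): ss.append(robot.get_state()["tcp_pos"]); p,d=cams.grab_frame("wrist")
print(np.array(ss).round(5)); g=cv2.cvtColor(p,cv2.COLOR_RGB2GRAY)
m=np.mean(ss,0); print("tool offset to A mm",R.from_quat([.991,.134,0,0]).inv().apply(np.array([.57685,.05795,m[2]])-m)*1e3)
print("     ",list(range(250,272)))
for v in range(245,261): print(v,g[v,250:272].tolist())
```

```text
[[0.57668 0.05789 0.04393]
 [0.57666 0.05791 0.04394]
 [0.57667 0.05788 0.04397]
 [0.5767  0.05792 0.044  ]]
tool offset to A mm [ 0.1796325  -0.00226308  0.        ]
      [250, 251, 252, 253, 254, 255, 256, 257, 258, 259, 260, 261, 262, 263, 264, 265, 266, 267, 268, 269, 270, 271]
245 [158, 157, 158, 156, 159, 158, 148, 128, 114, 114, 115, 119, 124, 125, 125, 123, 125, 132, 144, 152, 158, 159]
246 [169, 159, 157, 156, 157, 158, 156, 148, 133, 124, 119, 118, 120, 121, 120, 114, 115, 117, 126, 144, 155, 157]
247 [215, 180, 158, 157, 157, 157, 158, 157, 152, 143, 132, 125, 122, 118, 113, 108, 103, 95, 101, 131, 151, 157]
248 [241, 209, 165, 153, 152, 151, 152, 150, 150, 148, 137, 125, 116, 108, 104, 99, 88, 73, 83, 115, 143, 154]
249 [230, 195, 153, 134, 128, 125, 122, 121, 119, 115, 110, 103, 96, 91, 96, 90, 78, 67, 73, 102, 134, 150]
250 [170, 143, 118, 101, 90, 87, 81, 82, 78, 77, 76, 74, 78, 88, 89, 83, 71, 69, 75, 91, 120, 143]
251 [119, 112, 96, 78, 69, 67, 68, 67, 63, 66, 69, 75, 85, 90, 83, 72, 67, 69, 81, 87, 105, 133]
252 [110, 107, 94, 70, 66, 67, 65, 66, 68, 68, 76, 82, 84, 82, 74, 65, 68, 76, 84, 86, 94, 121]
253 [110, 102, 82, 69, 67, 66, 68, 73, 74, 78, 79, 78, 76, 70, 67, 68, 75, 83, 89, 89, 92, 112]
254 [109, 97, 77, 70, 71, 71, 77, 80, 81, 78, 71, 69, 66, 66, 66, 75, 82, 90, 92, 90, 92, 111]
255 [105, 95, 82, 79, 79, 77, 76, 76, 74, 71, 67, 66, 65, 65, 71, 82, 93, 93, 93, 90, 94, 111]
256 [98, 81, 73, 73, 73, 72, 70, 68, 65, 64, 66, 65, 71, 76, 85, 92, 93, 94, 91, 90, 92, 112]
257 [99, 74, 66, 67, 66, 65, 67, 64, 66, 65, 68, 76, 84, 90, 95, 94, 95, 93, 93, 93, 94, 113]
258 [94, 72, 67, 67, 66, 67, 67, 66, 72, 76, 80, 88, 94, 96, 97, 94, 93, 93, 94, 93, 96, 114]
259 [83, 74, 69, 73, 72, 74, 77, 82, 87, 92, 95, 96, 96, 96, 96, 95, 95, 95, 95, 91, 99, 122]
260 [94, 92, 89, 88, 92, 94, 96, 97, 97, 98, 99, 98, 97, 96, 97, 97, 97, 96, 94, 95, 107, 132]
```

Settled exactly on the aligned pose, so I'll descend.

>>> apply_moves --increments '[1,0,0,0.008,0,0,0,1,0,0,0.016,0,0,0,1,0,0,0.024,0,0,0,1,0,0,0.032,0,0,0,1,0,0,0.04,0,0,0,1,0,0,0.048,0,0,0]'

```text
time_s: 21.8
tcp_pos: [0.5767, 0.0579, 0.0381]
tcp_rot: [0.991, 0.134, -0.0, -0.0]
wrist_force: [-0.8, 0.6, -0.9]
width: 0.0482
```

>>> apply_moves --increments '[1,0,0,0.008,0,0,0,1,0,0,0.016,0,0,0,1,0,0,0.024,0,0,0,1,0,0,0.032,0,0,0,1,0,0,0.04,0,0,0,1,0,0,0.048,0,0,0,1,0,0,0.056,0,0,0,1,0,0,0.064,0,0,0]'

```text
time_s: 22.6
tcp_pos: [0.5768, 0.0578, 0.0305]
tcp_rot: [0.991, 0.134, 0.0, 0.0]
wrist_force: [1.0, -0.8, 1.8]
width: 0.0482
```

>>> apply_moves --increments '[1,0,0,0.01,0,0,0,1,0,0,0.02,0,0,0,1,0,0,0.03,0,0,0,1,0,0,0.04,0,0,0,1,0,0,0.05,0,0,0,1,0,0,0.06,0,0,0,1,0,0,0.07,0,0,0,1,0,0,0.08,0,0,0]'

```text
time_s: 23.4
tcp_pos: [0.5767, 0.0579, 0.0208]
tcp_rot: [0.991, 0.134, -0.0, -0.0]
wrist_force: [-0.4, -1.4, 2.6]
width: 0.0484
```

Run:
```python
from h import *
s=robot.get_state(); p,d=cams.grab_frame("wrist"); print(s["tcp_pos"],s["wrist_force"]); tilt(d,s,(-.0015,0),-.044,.023)
```

```text
[0.57665166 0.05788439 0.02080928] [-0.37951233 -1.37838205  2.60928406]
top-face plane: dz/dx,dz/dy,z0 [ 0.0004  0.0003 -0.0434] 3675
```

Not slipped and still level. Continuing down to home.

>>> apply_moves --increments '[1,0,0.002,0.015,0,0,0,1,0,0.002,0.03,0,0,0,1,0,0.002,0.045,0,0,0,1,0,0.002,0.06,0,0,0,1,0,0.002,0.075,0,0,0,1,0,0.002,0.09,0,0,0,1,0,0.002,0.105,0,0,0,1,0,0.002,0.12,0,0,0]'

```text
time_s: 24.25
tcp_pos: [0.5767, 0.0577, 0.0063]
tcp_rot: [0.991, 0.134, 0.0, -0.0]
wrist_force: [-0.1, 0.0, -1.8]
width: 0.0481
```

>>> apply_moves --increments '[1,0,0,0.012,0,0,0,1,0,0,0.024,0,0,0,1,0,0,0.036,0,0,0,1,0,0,0.048,0,0,0,1,0,0,0.056,0,0,0,1,0,0,0.064,0,0,0,1,0,0,0.07,0,0,0,1,0,0,0.076,0,0,0]'

```text
time_s: 25.05
tcp_pos: [0.5767, 0.0576, -0.0026]
tcp_rot: [0.991, 0.134, 0.0, -0.0]
wrist_force: [0.8, -0.8, -0.9]
width: 0.0486
```

Run:
```python
from h import *
s=robot.get_state(); print(s["tcp_pos"],s["wrist_force"])
```

```text
[ 0.57674323  0.05764227 -0.00263873] [ 0.77404379 -0.83459481 -0.8790423 ]
```

>>> apply_moves --increments '[0,0,0,0,0,0,0,0,0,0,0,0,0,0,0,0,0,0,0,0,0,0,0,0,0,0,0,0,0,0,0,0,0,0,0,0,0,0,-0.2,0,0,0,0,0,0,-0.5,0,0,0,0,0,0,-0.8,0,0,0]'

```text
time_s: 25.85
tcp_pos: [0.5764, 0.0577, 0.0943]
tcp_rot: [0.991, 0.134, -0.001, -0.0]
wrist_force: [-0.6, -0.3, 0.7]
width: 0.0883
```

>>> apply_moves --increments '[0,0,0,0,0,0,0,0,-0.3,0.05,0,0,0,0,0,-0.64,0.1,0,0,0,0,0,-0.64,0.1,0,0,0,0]'

```text
time_s: 26.25
tcp_pos: [0.5013, 0.0252, 0.0924]
tcp_rot: [0.991, 0.133, -0.003, -0.001]
wrist_force: [0.6, -0.2, -0.3]
width: 0.0881
```

>>> apply_moves --increments '[0,-0.3,0.05,0,0,0,0,0,-0.64,0.105,0.1,0,0,0,0,-0.64,0.105,0.3,0,0,0,0,-0.64,0.105,0.5,0,0,0,0,-0.64,0.105,0.5,0,0,0,0,-0.64,0.105,0.5,0,0,0]'

```text
time_s: 26.85
tcp_pos: [0.4356, -0.0068, 0.0334]
tcp_rot: [0.991, 0.134, -0.0, -0.0]
wrist_force: [-0.4, -0.3, 0.1]
width: 0.0875
```

Run:
```python
from h import *
s,p,d,C=look("w13",.0135,(.4352,-.0067))
c=cams.get_calibration("top"); p,d=cams.grab_frame("top"); np.savez("pics/t2.npz",p=p,d=d)
T=c["camera_from_world"];f=192/np.tan(np.radians(c["vertical_fov"]/2));v,u=np.mgrid[0:384,0:512];W=(np.dstack([(u-c["cx"])/f*d,(v-c["cy"])/f*d,d])-T[:3,3])@T[:3,:3]
r=np.hypot(W[...,0]-.5755,W[...,1]-.0578)
for a,b in((.013,.022),(.027,.030),(.034,.038)): k=(r>a)&(r<b)&(W[...,2]<.1); print("top cam z at r",a,b,np.percentile(W[k][:,2],[10,50,90]).round(4),k.sum())
k=(np.hypot(W[...,0]-.5755,W[...,1]-.15)<.02); print("table z",np.median(W[k][:,2]))
```

```text
t 26.85 tcp [ 0.43561232 -0.00683185  0.03344269] [ 9.90975735e-01  1.34041092e-01 -2.41195193e-04 -1.43272015e-04] F [-0.35924409 -0.31064373  0.11711126]
ring [ 0.43532607 -0.00691451] diam mm [37.1546875  39.03231812] shift [-2.48264028e-03  3.03706695e-05  1.08085180e-06]
top cam z at r 0.013 0.022 [0.0403 0.0427 0.0447] 125
top cam z at r 0.027 0.03 [0.0189 0.0269 0.0293] 71
top cam z at r 0.034 0.038 [0.0103 0.0124 0.0144] 114
table z 0.0007218158618441523
```

The medium ring is home (top at 42.7 mm, 42 expected), and the small ring is right under the gripper.

>>> apply_moves --increments '[0,0,0,0.15,0,0,0,0,0,0,0.35,0,0,0,0,0,0,0.48,0,0,0,0,0,0,0.531,0,0,0,1,0,0,0.531,0,0,0,1,0,0,0.531,0,0,0,1,0,0,0.531,0,0,0,1,0,0,0.531,0,0,0]'

```text
time_s: 27.75
tcp_pos: [0.4356, -0.0069, -0.0297]
tcp_rot: [0.991, 0.134, 0.001, 0.0]
wrist_force: [-0.8, 0.2, -0.1]
width: 0.0584
```

>>> apply_moves --increments '[1,0,0,0,0,0,0,1,0,0,0,0,0,0,1,0,0,0,0,0,0,1,0,0,0,0,0,0,1,0,0,0,0,0,0,1,0,0,0,0,0,0,1,0,0,0,0,0,0]'

```text
time_s: 28.45
tcp_pos: [0.4352, -0.0069, -0.0302]
tcp_rot: [0.991, 0.134, 0.0, 0.0]
wrist_force: [-0.5, -0.3, 5.0]
width: 0.0375
```

>>> apply_moves --increments '[1,0,0,-0.2,0,0,0,1,0,0,-0.5,0,0,0,1,0,0,-0.85,0,0,0,1,0,0,-0.95,0,0,0,1,0,0,-0.95,0,0,0]'

```text
time_s: 28.95
tcp_pos: [0.436, -0.0071, 0.0851]
tcp_rot: [0.991, 0.134, 0.002, 0.001]
wrist_force: [-0.6, -0.4, -1.5]
width: 0.037
```

Run:
```python
from h import *
s=robot.get_state();p,d=cams.grab_frame("wrist");np.savez("pics/w14.npz",p=p,d=d);print(s["tcp_pos"],s["wrist_force"],s["width"])
x=tilt(d,s,(-.001,0),-.044,.0175); g=cv2.cvtColor(p,cv2.COLOR_RGB2GRAY); A=np.arange(0,360,6)
c=rimfit(g,(-.0015,0),.010,-.0436,A,sign=1); rimfit(g,c,.019,x[2],[a for a in A if a<60 or a>300],w=.003)
```

```text
[ 0.43596565 -0.00706099  0.08507109] [-0.57611954 -0.35028718 -1.52641723] 0.036957906696097734
top-face plane: dz/dx,dz/dy,z0 [ 0.0023  0.0008 -0.0438] 1572
rim r 10.0 z -43.6 -> [-1.02 -0.18] rms 0.5500472064120391 n 57 free [-0.89 -0.26 10.26]
rim r 19.0 z -43.77919673322226 -> [-1.52 -0.9 ] rms 0.927385474052784 n 19 free [-4.92 -1.62 22.26]
```

>>> apply_moves --increments '[1,0.3,-0.05,0,0,0,0,1,0.638,-0.103,0,0,0,0,1,0.638,-0.103,0,0,0,0]'

```text
time_s: 29.3
tcp_pos: [0.5083, 0.0265, 0.0818]
tcp_rot: [0.991, 0.135, -0.0, -0.0]
wrist_force: [-0.5, -0.6, -0.4]
width: 0.0371
```

>>> apply_moves --increments '[1,0.3,-0.05,0,0,0,0,1,0.639,-0.103,0,0,0,0,1,0.639,-0.103,0,0,0,0,1,0.639,-0.103,0.1,0,0,0,1,0.639,-0.103,0.2,0,0,0,1,0.639,-0.103,0.27,0,0,0,1,0.639,-0.103,0.3,0,0,0,1,0.639,-0.103,0.3,0,0,0]'

```text
time_s: 30.1
tcp_pos: [0.5757, 0.0574, 0.047]
tcp_rot: [0.991, 0.134, -0.001, -0.0]
wrist_force: [0.7, -0.6, -0.1]
width: 0.0373
```

>>> apply_moves --increments '[1,0,0,0.008,0,0,0,1,0,0,0.016,0,0,0,1,0,0,0.024,0,0,0,1,0,0,0.028,0,0,0,1,0,0,0.028,0,0,0,1,0,0,0.028,0,0,0]'

```text
time_s: 30.7
tcp_pos: [0.5764, 0.0577, 0.0444]
tcp_rot: [0.991, 0.134, 0.0, 0.0]
wrist_force: [-0.1, -0.7, 0.9]
width: 0.0376
```

Run:
```python
from h import *
s,p,d=bore("w15"); g=cv2.cvtColor(p,cv2.COLOR_RGB2GRAY); m=s["tcp_pos"]
print("tool offset to A mm",R.from_quat([.991,.134,0,0]).inv().apply(np.array([.57685,.05795,m[2]])-m)*1e3); tilt(d,s,(-.001,0),-.044,.0175); rimfit(g,(-.001,0),.010,-.0436,np.arange(0,360,6),sign=1)
print("     ",list(range(250,272)))
for v in range(243,261): print(v,g[v,250:272].tolist())
```

```text
30.7 [0.5763756  0.05766283 0.04436555] F [-0.05266196 -0.66903372  0.8827674 ] w 0.037608138474793495
tip tool mm [ -0.83599189   0.18341691 -27.63452064]
tool offset to A mm [ 0.53363463 -0.15086931  0.        ]
top-face plane: dz/dx,dz/dy,z0 [ 0.0029  0.0009 -0.0437] 1564
rim r 10.0 z -43.6 -> [-1.05 -0.29] rms 0.6589736891348468 n 60 free [-0.92 -0.3  10.24]
      [250, 251, 252, 253, 254, 255, 256, 257, 258, 259, 260, 261, 262, 263, 264, 265, 266, 267, 268, 269, 270, 271]
243 [156, 156, 157, 156, 158, 155, 140, 115, 110, 116, 122, 127, 130, 132, 133, 133, 142, 151, 156, 157, 159, 159]
244 [156, 155, 157, 157, 158, 157, 147, 128, 115, 113, 117, 123, 124, 128, 125, 121, 127, 142, 152, 155, 157, 157]
245 [154, 156, 157, 157, 159, 160, 155, 144, 129, 118, 116, 118, 121, 122, 120, 114, 121, 139, 149, 153, 155, 157]
246 [156, 156, 156, 157, 158, 158, 157, 153, 146, 134, 125, 122, 125, 124, 120, 116, 127, 144, 149, 150, 151, 154]
247 [156, 155, 156, 156, 159, 157, 158, 156, 154, 150, 145, 142, 141, 140, 128, 124, 139, 150, 149, 142, 143, 151]
248 [155, 155, 156, 157, 157, 159, 155, 155
[... 568 characters left out ...]
 66, 67, 77, 86, 90, 90, 94, 116]
254 [104, 92, 83, 80, 79, 81, 79, 76, 72, 71, 66, 66, 65, 65, 67, 77, 86, 92, 93, 89, 89, 108]
255 [97, 83, 75, 72, 71, 73, 71, 68, 66, 65, 64, 63, 67, 71, 76, 86, 91, 94, 94, 89, 89, 102]
256 [98, 75, 67, 66, 66, 65, 64, 65, 65, 65, 65, 71, 77, 86, 90, 95, 96, 94, 90, 90, 90, 106]
257 [94, 71, 66, 66, 63, 65, 63, 65, 65, 69, 76, 84, 91, 95, 96, 96, 96, 93, 93, 91, 95, 113]
258 [80, 70, 66, 68, 67, 68, 70, 71, 77, 82, 90, 95, 97, 98, 98, 97, 98, 93, 94, 91, 99, 121]
259 [82, 77, 78, 80, 81, 84, 88, 93, 96, 96, 98, 99, 97, 98, 98, 97, 96, 95, 94, 92, 103, 131]
260 [98, 97, 101, 99, 100, 100, 98, 101, 101, 100, 98, 99, 98, 99, 97, 96, 97, 96, 94, 95, 112, 139]
```

View pics/w15.png

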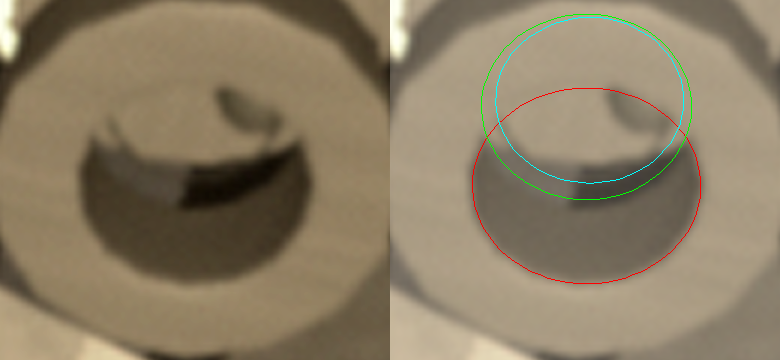

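The view shows the tip centred in the bore with an even gap all round (left panel, bottom arc at about (185,175)). Descending.

>>> apply_moves --increments '[1,0,0,0.008,0,0,0,1,0,0,0.016,0,0,0,1,0,0,0.024,0,0,0,1,0,0,0.032,0,0,0,1,0,0,0.04,0,0,0,1,0,0,0.048,0,0,0]'

```text
time_s: 31.35
tcp_pos: [0.5763, 0.0577, 0.0385]
tcp_rot: [0.991, 0.134, -0.0, -0.0]
wrist_force: [-0.8, -0.5, -0.3]
width: 0.0372
```

>>> apply_moves --increments '[1,0,0,0.008,0,0,0,1,0,0,0.016,0,0,0,1,0,0,0.024,0,0,0,1,0,0,0.032,0,0,0,1,0,0,0.04,0,0,0,1,0,0,0.048,0,0,0,1,0,0,0.056,0,0,0,1,0,0,0.064,0,0,0]'

```text
time_s: 32.15
tcp_pos: [0.5765, 0.0576, 0.031]
tcp_rot: [0.991, 0.134, 0.0, 0.0]
wrist_force: [-0.1, -1.1, 3.3]
width: 0.0366
```

>>> apply_moves --increments '[1,0,0.001,0.01,0,0,0,1,0,0.001,0.02,0,0,0,1,0,0.001,0.03,0,0,0,1,0,0.001,0.04,0,0,0,1,0,0.001,0.05,0,0,0,1,0,0.001,0.06,0,0,0,1,0,0.001,0.07,0,0,0,1,0,0.001,0.08,0,0,0]'

```text
time_s: 32.95
tcp_pos: [0.5764, 0.0575, 0.0212]
tcp_rot: [0.991, 0.134, -0.0, -0.0]
wrist_force: [-0.9, 0.0, 3.0]
width: 0.0371
```

Run:
```python
from h import *
s=robot.get_state(); p,d=cams.grab_frame("wrist"); print(s["tcp_pos"],s["wrist_force"]); tilt(d,s,(-.001,0),-.044,.0175)
```

```text
[0.57636621 0.05754503 0.02115042] [-0.86558655  0.0453064   2.99942888]
top-face plane: dz/dx,dz/dy,z0 [ 0.0042 -0.0015 -0.0438] 1556
```

>>> apply_moves --increments '[1,0,0,0.012,0,0,0,1,0,0,0.024,0,0,0,1,0,0,0.036,0,0,0,1,0,0,0.048,0,0,0,1,0,0,0.056,0,0,0,1,0,0,0.063,0,0,0,1,0,0,0.069,0,0,0,1,0,0,0.074,0,0,0]'

```text
time_s: 33.8
tcp_pos: [0.5764, 0.0576, 0.0123]
tcp_rot: [0.991, 0.134, -0.0, -0.0]
wrist_force: [0.5, -0.0, -0.4]
width: 0.0369
```

>>> apply_moves --increments '[1,0,0,0.001,0,0,0,0,0,0,0.001,0,0,0,0,0,0,0.001,0,0,0,0,0,0,0.001,0,0,0,0,0,0,0.001,0,0,0,0,0,0,0.001,0,0,0]'

```text
time_s: 34.4
tcp_pos: [0.5764, 0.0576, 0.0123]
tcp_rot: [0.991, 0.134, 0.0, -0.0]
wrist_force: [-0.1, -0.4, -0.8]
width: 0.075
```

>>> apply_moves --increments '[0,0,0,0,0,0,0,0,0,0,-0.2,0,0,0,0,0,0,-0.6,0,0,0,0,0,0,-0.95,0,0,0,0,0,0,-0.95,0,0,0]'

```text
time_s: 34.9
tcp_pos: [0.579, 0.0574, 0.1319]
tcp_rot: [0.991, 0.134, 0.005, 0.001]
wrist_force: [0.3, -0.5, 0.0]
width: 0.0883
```

>>> apply_moves --increments '[0,-0.4,0,0,0,0,0,0,-0.8,0,0,0,0,0,0,-1,0,0,0,0,0,0,-1,0,0,0,0,0]'

```text
time_s: 35.3
tcp_pos: [0.4579, 0.0255, 0.1259]
tcp_rot: [0.991, 0.133, -0.001, -0.0]
wrist_force: [0.3, 0.3, 0.7]
width: 0.0877
```

>>> apply_moves --increments '[0,-0.4,0.4,0,0,0,0,0,-0.6,0.8,0,0,0,0,0,-0.6,1,0,0,0,0,0,-0.6,1,0,0,0,0]'

```text
time_s: 35.7
tcp_pos: [0.4241, -0.1135, 0.126]
tcp_rot: [0.991, 0.131, 0.0, 0.001]
wrist_force: [0.2, 0.1, 0.5]
width: 0.0881
```

Run:
```python
from h import *
s=robot.get_state(); print(s["time_s"],s["tcp_pos"],s["wrist_force"],s["width"])
def cloud(n,p,d):
    c=cams.get_calibration(n);T=c["camera_from_world"];f=192/np.tan(np.radians(c["vertical_fov"]/2));v,u=np.mgrid[0:384,0:512];return (np.dstack([(u-c["cx"])/f*d,(v-c["cy"])/f*d,d])-T[:3,3])@T[:3,:3]
for n in("top","scene"):
    p,d=cams.grab_frame(n); np.savez(f"pics/end_{n}.npz",p=p,d=d); W=cloud(n,p,d); r=np.hypot(W[...,0]-.5757,W[...,1]-.0576)
    for a,b in((0,.008),(.011,.018),(.020,.024),(.0265,.030),(.034,.038)): k=(r>a)&(r<b)&(W[...,2]<.1)&(d>0); print(n,a,b,np.percentile(W[k][:,2],[10,50,90]).round(4),k.sum())
p,d=cams.grab_frame("top"); p0=np.load("pics/top0rgb.npy").astype(int)
df=(abs(p.astype(int)-p0).max(2)>60).astype(np.uint8); n,l,st,ce=cv2.connectedComponentsWithStats(df)
for i in range(1,n):
    if st[i,4]>25: print("changed",st[i],ce[i].round())
```

```text
35.7 [ 0.4241182  -0.11345863  0.12600333] [0.18391394 0.09516743 0.45081177] 0.0880565903132148
top 0 0.008 [0.0114 0.0647 0.0697] 16
top 0.011 0.018 [0.053  0.057  0.0596] 89
top 0.02 0.024 [0.0388 0.0419 0.0451] 67
top 0.0265 0.03 [0.0227 0.0278 0.0299] 72
top 0.034 0.038 [0.0095 0.0125 0.0149] 114
scene 0 0.008 [0.0603 0.0656 0.0703] 19
scene 0.011 0.018 [0.0445 0.0572 0.0594] 99
scene 0.02 0.024 [0.0295 0.0414 0.0454] 95
scene 0.0265 0.03 [0.0136 0.025  0.0291] 107
scene 0.034 0.038 [0.0117 0.0134 0.0149] 75
changed [237 177  21  21 271] [246. 187.]
changed [259 203  66  69 982] [291. 243.]
changed [157 205  20  21 287] [167. 215.]
changed [348 213  12  10  57] [354. 217.]
changed [360 212  16  17 174] [367. 220.]
changed [265 231  13  12  76] [271. 236.]
changed [364 231  14  35  70] [372. 250.]
changed [315 244  17  19 227] [323. 253.]
changed [ 358  253   91   79 2757] [400. 298.]
changed [280 276  78  27 957] [323. 288.]
changed [243 302  40  31 514] [257. 312.]
changed [444 302  19  21 140] [451. 313.]
changed [458 302  26  18 291] [470. 311.]
changed [263 313   5  18  27] [265. 322.]
changed [307 312  32  12  99] [322. 319.]
changed [ 125  316  123   68 3717] [201. 356.]
changed [ 347  325  153   59 3549] [422. 353.]
changed [245 341  14   7  40] [251. 344.]
changed [268 341  12   7  47] [272. 345.]
changed [ 248  348   36   36 1009] [266. 367.]
changed [475 373  37  11 313] [494. 379.]
```

All three top faces read as home: 27.8, 41.9 and 57.0 mm against 27, 42 and 57 expected. The arm is clear, so I'm handing in.

```bash
python3 -c "
from rig import robot
print(robot.close_job()); s=robot.get_state(); print(s['time_s'],s['wrist_force'])"
```

```text
the job is handed in; nothing more can be done
None
the job is handed in; nothing more can be done
```

The three spacers are on the arbor in order: large, then medium, then small. Each was pushed past the balls and lowered home before I released it and fetched the next. I handed the job in at about 36 s of the 72 s allowed; no verdict was reported.

**Last checks:**
- **Heights:** the top camera's median top-face heights were 27.8, 41.9 and 57.0 mm, against 27, 42 and 57 mm for fully home. The scene camera gave 57.2 and 41.4 mm for the small and medium. It read 25.0 mm for the large, where part of the ring is hidden from that side.
- **Flatness:** all three were level to within about 0.005 rad in the hand on the way down. I re-checked only the large one after release, and it was flat.
- **Forces:** the readings at the end of each move never exceeded about 4 N on the jig. The gripper was open and clear of everything at hand-in.

**What disagreed or failed:**
- **Fingertips:** they end about 35 mm behind the stated TCP, as both the wrist and scene cameras showed. My first grasp closed above the large ring without touching it. I went lower and it held.
- **Depth-disc fit:** this routine gave wrong positions, so I dropped it. I centred the large ring on the arbor from the edges seen through its bore, and placed the other two relative to that.
- **Grip width:** it read 0.5–1.6 mm under the true ring diameters, with no slip seen.
- **Bystanders:** the final picture comparison flagged changes around the arm, including over the battery. I put this down to the arm and its shadow, since I never went low there, but I did not check it separately.

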